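Nest a signal-lamp lens in its three-point carrier

ROBOT

A 6-joint arm with a two-finger parallel gripper is mounted at the origin on the work surface. World frame = base frame: x ahead of the robot, y to its left, z up, the work surface at z = 0. Lengths are in m, angles in degrees, forces in N, time in s.
With the tool pointing down it reaches from about 0.35 to 0.725 m from the base axis. Payload 6 kg.
Tool frame: the origin (TCP) lies on the mounting face of the last link; the fingertips stand 173 mm ahead of it and the grasp point (between the pads) lies 155 mm ahead of it (bot.hold_point_z is the distance from the TCP to the grasp point, in m); z points along the fingers, y is the direction in which the jaws open and shut (so a half turn about z gives the same grasp; the last joint's range is limited). The gripper opens to 85 mm and grips with 20 to 120 N. Pads are 22 mm wide; open, the fingers measure 114 mm over their backs; the gripper's body (76 mm by 85 mm) begins 54 mm behind the grasp point. The pads swing forward as they close: fully open they stand 13 mm farther back than shut.
Start: joints at [-52.844, 2.303, 4.859, 0, -92.561, -19.12], TCP at [0.186, -0.571, 0.405] pointing down, gripper open.
Joint ranges: [-146.85, 146.85], [-73.84, 115.35], [-62.03, 85.46], [-188.31, 113.3], [-161.28, -10.13], [-171.36, 171.36]. Speed limits (degrees/s): [147.25, 147.25, 172.46, 180, 180, 180].

INTERFACE

Orientations are given as a 3x3 rotation matrix whose columns are the frame's x, y, z axes.
In Python, from plant import status, optics, order, bot gives the robot as it stands.
- The arm moves only by the tool move_arm, never from a script. Its argument "series" is one flat list of numbers, 7 for each row, row after row: the turn, a rotation vector about the tool's x, y, z in degrees, then the shift along the tool's x, y, z in m, then the finger opening in m, from 0 to 0.0854. In form: [ax, ay, az, dx, dy, dz, jaw, ax, ay, az, dx, dy, dz, jaw, ...]. A call has exactly 10 rows; each row shifts and turns the pose as measured when the row begins, along the tool's axes as they then stand; what a row does not reach is not made up. A row lasts 1/12 s, in which the tool goes at most 41.7 mm and 7.16 degrees, less where a joint would pass 70% of its speed; a pose out of reach is approached as far as the arm can. A call with a gripper value outside its range is refused whole. The fingers move at their own pace and stop on an object; "force" is the grip in N (left out, the last holds). Time passes only in rows, so rows that do not move let the fingers close, or fill a call up. It gives the time, the measured TCP pose, the force and the opening at its end, in the units of the state.
- status.read_state(): the state, without advancing time (a new reading comes with each control period).
- optics.snapshot(name): name is "scene" or "top" or "wrist"; returns (picture, depth): 480x640x3 uint8, red, green, blue; 480x640 float32, m along the optical axis (not along the pixel's ray), 0 where there is no reading.
- optics.camera_params(name): a dict with "mtx" (3x3 intrinsics, pixels), "cam_to_world" (4x4, takes a point from camera to world coordinates). Camera axes: x right, y up, looking along -z (the intrinsics and any distortion apply to the point x, -y, -z); pixel columns grow to the right and rows downward; lengths in m; the calibration is good to about 2 mm. A picture is of the moment at which its call begins: read the wrist's pose just before it. camera_params takes no time and is no camera call; for the wrist camera it gives the pose at the moment of the call.
- order.hand_in(): hands the job in, once; it reports no verdict.
The state is a dict: "time": time; "q": joint angles; "joint_vel": joint speeds; "joint_efforts": joint torques, N m; "tcp_pos": TCP position; "ee_rot": TCP orientation; "force": force on the tool from outside, world axes, zero at the start; "torque": the same for the moment, N m; "width": finger opening in m.
Only numpy, scipy, OpenCV 4.12 (cv2) and the standard library are available. Lean on these libraries where they do the work, as an engineer would, in place of code of your own. Each camera call takes 0.05 s, during which the arm holds its last target.

TASK

Stack the pale aluminium carrier tray squarely on the grey base tray screwed to the bench, either way round, with all four corner pins fully home in the sockets, and let go of it. Then lower the lens that has three ball feet gently on to the carrier's three vee pads, upright and turned so that every foot beds in its own vee and it cannot rock, and let go: do not drop it or tip it, and leave the other things on the bench where they are.

Things in the scene. Friction and masses are not known exactly. Their poses are not given: they have to be found in the camera images.
- base_tray: Grey base tray fixed to the bench: slab 176 x 136 x 24 mm (x, y, z), a bolted ear 40 mm wide, 8 mm high at each x end (218 mm over the ears). Origin at the centre of its underside, z up. Four round through sockets, 14.5 mm bore, 3 mm chamfer, at x = +-76, y = +-56 mm. Home, the carrier's plate lies flat on its top, the carrier's origin 6 mm above this one.
- carrier: Loose aluminium tray, about 0.6 kg, standing on four steel pins. Plate 176 x 136 mm, z = 18 to 28 mm, rim 4 mm wide up to 34 mm. Origin central, level with the pin tips, z up. Pins 18 mm long, 10 mm diameter, the last 8 mm tapering to 6 mm, at x = +-76, y = +-56 mm. On top: a black grip block (point carrier_grip) and three steel vee pads on posts, up to z = 58 mm (pad_a, pad_b, pad_c).
- carrier_grip (a point): Centre of the carrier's black grip block, which is 40 mm in carrier x, 24 mm in carrier y and 38 mm high, from the plate (carrier z = 28) to z = 66 mm. The point is at carrier (8, 0, 47) mm. Pinch it across carrier y; the vee pads leave 18 mm or more in x beside fingers 22 mm wide.
- pad_a: Vee pad on the carrier's +x axis (angle 0), 54 mm from its centre. Origin: where the ball foot's centre lies when home, carrier z = 58 mm, level with the pad's top edges; x axis outward along the groove, z up. Groove radial, 16 mm long, 10.5 mm deep, 15 mm wide at the mouth, sides at 55 deg to the level.
- pad_b: Vee pad like pad_a, at carrier angle +130 deg (from +x towards +y), 54 mm from the centre.
- pad_c: Vee pad like pad_a, at carrier angle -130 deg, 54 mm from the centre.
- lens: The lens to be seated, about 0.36 kg: brass barrel, 54 mm diameter, z = 20 to 76 mm, glass dome on top (to 81.5 mm), on three dark steel arms (11 mm wide, z = 20 to 29 mm, 60 mm out) each with a ball foot, 6 mm radius. Origin on the axis level with the undersides of the feet. Arms at 0, +130, -130 deg in its frame: it fits one way only, lens x along carrier x.
- lens_mid (a point): Centre of the lens barrel, lens z = 48 mm. Grasp the barrel across any diameter, above the arms. Home, the lens origin is 52 mm above the carrier's origin and the barrel clears the grip block by 6 mm.
- foot_a (a point): Centre of the ball foot at lens angle 0 deg, 54 mm from the axis, lens z = 6 mm; belongs on pad_a.
- foot_b (a point): Centre of the ball foot at lens angle +130 deg; belongs on pad_b.
- foot_c (a point): Centre of the ball foot at lens angle -130 deg; belongs on pad_c.
- flanged_lens: Bystander: a similar brass lens barrel 54 mm diameter on a plain round flange 84 mm across, 70 mm high, without arms or feet. Origin at the centre of its underside.
- gland: Bystander: brown oval gland casting 90 x 42 x 34 mm. Origin at the centre of its underside.
- spray_can: Bystander: spray can 50 mm diameter, 165 mm tall, upright; the tallest thing near the trays. Origin at the centre of its underside.
- spanner: Bystander: open-ended spanner 190 mm long lying flat, along its x axis.
- screwdriver: Bystander: screwdriver 180 mm long lying flat, along its x axis.
- bush: Bystander: steel bush 48 mm diameter, 50 mm high. Origin at the centre of its underside.
Things that resemble listed ones, but are neither listed nor needed, are in the scene too. Leave any green or pink look-alike of the lens alone.

How it is judged:
By the outcome, as a careful person would: the job done as asked, in the order asked, and still so for the second after the job is handed in, with the robot touching nothing.
It also fails if it takes over 72 s, if anything falls off the work surface, if the arm or the gripper's body presses on something with over 40 N, if the wrist force passes 120 N, or if a joint passes its speed limit or range.

## Working session

There is one attempt and no reset: what is moved stays moved. The work goes in short steps, Python scripts to look and compute and a tool call to move; the robot and the scene stay as the last step left them, time stands still between calls to the robot, and variables do not carry over. Pictures are saved under pics/ and viewed, and the job is handed in when it is done.

Besides the shell and the picture viewer there is one more tool, called after "Emit:" as name(argument=value, ...), one argument or row to a line, values as JSON. move_arm: Moves the arm, as the interface text tells. Its arguments: {"type":"object","properties":{"series":{"type":"array","items":{"type":"number"}},"force":{"type":"number"}},"required":["series"]}

```bash
ls; mkdir -p pics; python3 - <<'E'
from plant import status, optics, order, bot
import cv2
s=status.read_state(); print({k:s[k] for k in ('time','tcp_pos','ee_rot','force','width')}, bot.hold_point_z)
for n in ("scene","top","wrist"):
    p=optics.camera_params(n); print(n,p)
    im,d=optics.snapshot(n); cv2.imwrite(f'pics/{n}0.png',im[...,::-1]); import numpy as np; np.save(f'pics/{n}0.npy',d)
E
```

```text
pics
{'time': 0.0, 'tcp_pos': array([ 0.18585665, -0.57046924,  0.40364335]), 'ee_rot': array([[-9.50871635e-01, -3.09584608e-01, -7.09306261e-04],
       [-3.09585387e-01,  9.50870111e-01,  1.70915443e-03],
       [ 1.45330218e-04,  1.84477732e-03, -9.99998288e-01]]), 'force': array([ 1.10242761, -0.1145851 , -0.38727361]), 'width': 0.08500700727885185} 0.1547
scene {'mtx': array([[489.41312092,   0.        , 317.36039424],
       [  0.        , 489.41312092, 236.57404719],
       [  0.        ,   0.        ,   1.        ]]), 'cam_to_world': array([[-0.09343229, -0.78707603,  0.60973907,  1.22038487],
       [ 0.99547559, -0.08448235,  0.04348668,  0.00816066],
       [ 0.01728486,  0.61104342,  0.79140835,  1.07449624],
       [ 0.        ,  0.        ,  0.        ,  1.        ]])}
top {'mtx': array([[557.26907069,   0.        , 323.49621067],
       [  0.        , 557.26907069, 246.72138688],
       [  0.        ,   0.        ,   1.        ]]), 'cam_to_world': array([[ 0.00316002,  0.98393977, -0.17847282,  0.22303073],
       [-0.99996041,  0.00162451, -0.0087491 , -0.07049659],
       [-0.00831866,  0.1784934 ,  0.98390594,  1.44817745],
       [ 0.        ,  0.        ,  0.        ,  1.        ]])}
wrist {'mtx': array([[427.26645658,   0.        , 324.0894309 ],
       [  0.        , 427.26645658, 239.97212639],
       [  0.        ,   0.        ,   1.        ]]), 'cam_to_world': array([[-0.30879874, -0.91779246, -0.24960037,  0.12250674],
       [ 0.95112498, -0.29738286, -0.08321482, -0.5910243 ],
       [ 0.00214706, -0.26309778,  0.96476678,  0.3732395 ],
       [ 0.        ,  0.        ,  0.        ,  1.        ]])}
```

View pics/scene0.png

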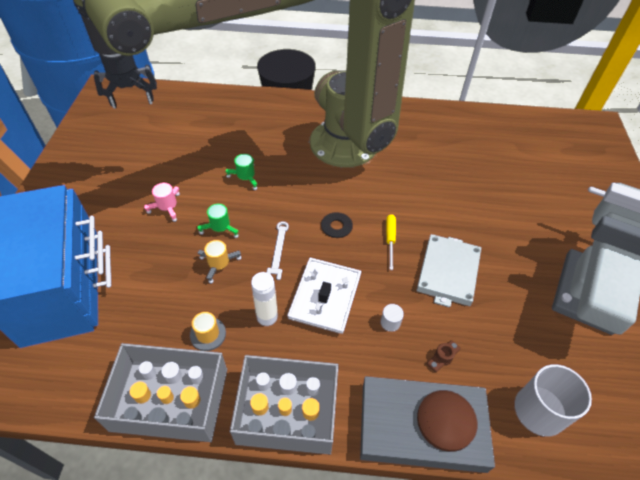

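View pics/top0.png

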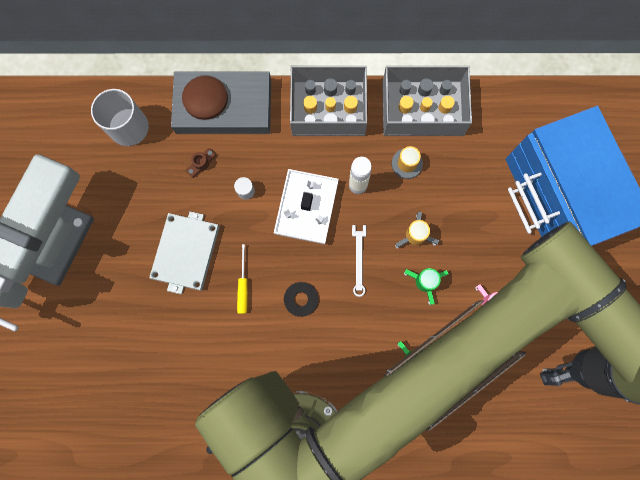

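View pics/wrist0.png

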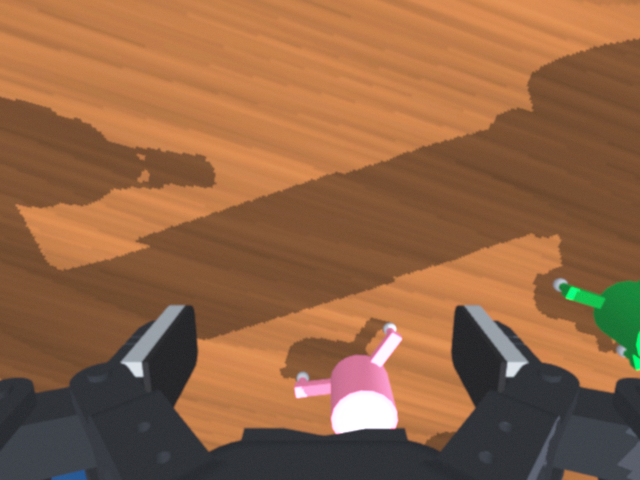

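Top view (pixels):
- The carrier is the white tray at (307,205), with its black grip at (306,201).
- The base is the grey tray with ears at (185,250).
- Lens candidates: brass with three dark arms (419,232), flanged brass (409,158), green (430,280) and (402,347), pink (487,295), and brass lenses in the boxes (~330,103 and ~427,103).
- I choose (419,232): brass with dark arms. I'll check it in close crops.

```bash
python3 - <<'E'
import cv2,numpy as np
t=cv2.imread('pics/top0.png'); s=cv2.imread('pics/scene0.png')
def c(im,x,y,w,h,W=400,H=300): return cv2.resize(im[y:y+h,x:x+w],(W,H),interpolation=cv2.INTER_CUBIC)
a=np.vstack([np.hstack([c(t,260,155,100,100,400,300),c(t,379,202,80,60)]),np.hstack([c(t,140,200,100,100,400,300),c(s,180,230,80,60)])])
cv2.imwrite('pics/crop0.png',a)
b=np.vstack([np.hstack([c(s,280,250,90,90),c(s,405,225,90,90)])]);cv2.imwrite('pics/crop1.png',b)
E
```

```text
(no output)
```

View pics/crop0.png

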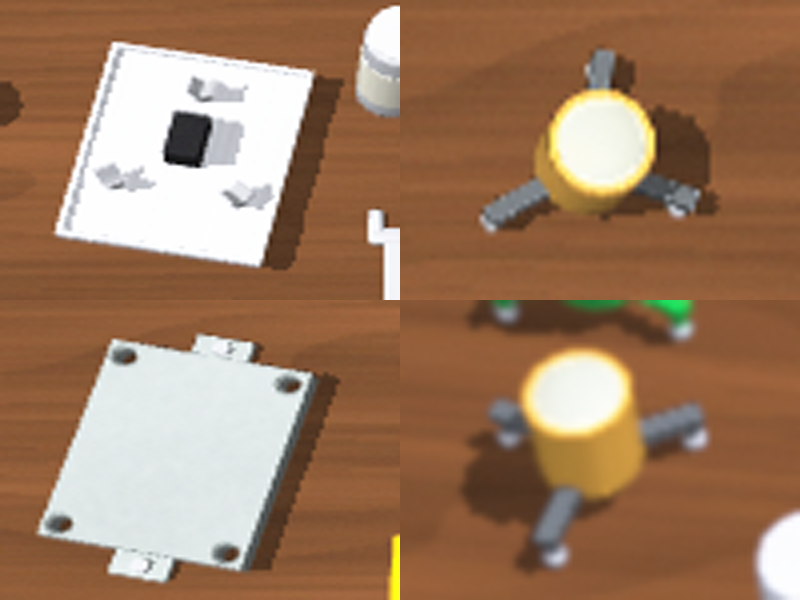

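View pics/crop1.png

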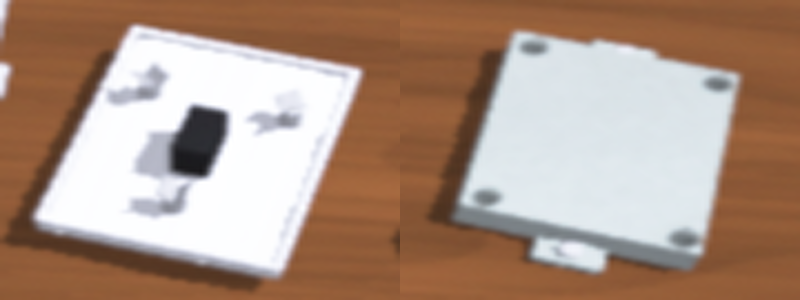

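```bash
cat > h.py <<'E'
import numpy as np, cv2
from plant import status, optics, order, bot
def ray(p,uv):
    uv=np.atleast_2d(np.float64(uv)); K=p['mtx']; T=p['cam_to_world']
    d=np.c_[(uv[:,0]-K[0,2])/K[0,0],-(uv[:,1]-K[1,2])/K[1,1],-np.ones(len(uv))]
    return T[:3,3], d@T[:3,:3].T
def plane(p,uv,z):
    o,d=ray(p,uv); return o+d*((z-o[2])/d[:,2])[:,None]
def proj(p,X):
    T=p['cam_to_world']; c=(np.atleast_2d(X)-T[:3,3])@T[:3,:3]; K=p['mtx']
    return np.c_[K[0,0]*c[:,0]/-c[:,2]+K[0,2], -K[1,1]*c[:,1]/-c[:,2]+K[1,2]]
def tri(ps,uvs):
    A=np.zeros((3,3));b=np.zeros(3)
    for p,uv in zip(ps,uvs):
        o,d=ray(p,uv); d=d[0]/np.linalg.norm(d[0]); M=np.eye(3)-np.outer(d,d); A+=M;b+=M@o
    X=np.linalg.solve(A,b)
    return X
def shot(name,fn):
    p=optics.camera_params(name); im,d=optics.snapshot(name)
    cv2.imwrite(f'pics/{fn}.png',im[...,::-1]); np.savez(f'pics/{fn}.npz',im=im,d=d,mtx=p['mtx'],T=p['cam_to_world'])
    s=status.read_state(); return im,d,p
def load(fn):
    z=np.load(f'pics/{fn}.npz'); return z['im'],z['d'],{'mtx':z['mtx'],'cam_to_world':z['T']}
def st():
    s=status.read_state(); print('t',round(s['time'],2),'tcp',s['tcp_pos'].round(4),'F',s['force'].round(1),'w',round(s['width'],4)); print(s['ee_rot'].round(4)); return s
E
python3 - <<'E'
from h import *
pt=optics.camera_params('top'); ps=optics.camera_params('scene')
tc=lambda pts,x,y,w,h:[(x+u*w/400-.5,y+v*h/300-.5) for u,v in pts]
car=tc([(112,43),(314,72),(262,266),(56,236)],260,155,100,100)
X=plane(pt,car,.034); print('car top',X.round(4),X.mean(0))
X2=plane(ps,[(280+u*90/400-.5,250+v*90/300-.5) for u,v in [(132,26),(362,70),(282,276),(34,222)]],.034); print(X2.round(4),X2.mean(0))
sk=tc([(124,55),(288,84),(226,252),(58,223)],140,200,100,100)
B=plane(pt,sk,.024); print('base',B.round(4),B.mean(0))
sk2=[(405+u*90/400-.5,225+v*90/300-.5) for u,v in [(533,47),(717,84),(685,238),(487,197)]]
sk2=[(405+(u-400)*90/400-.5,225+v*90/300-.5) for u,v in [(533,47),(717,84),(685,238),(487,197)]]
B2=plane(ps,sk2,.024); print(B2.round(4),B2.mean(0))
for i,j in ((0,2),(1,3),(2,0),(3,1)):
  pass
print([np.linalg.norm(B[i]-B[(i+1)%4]).round(4) for i in range(4)])
L=tc([(603,143)],379-80,202,80,60); 
print('lens top',L,plane(pt,L,.078))
L2=[(180+(580-400)*80/400-.5,230+(393-300)*60/300-.5)]
print(plane(ps,L2,.078), tri([pt,ps],[L[0],L2[0]]))
E
```

```text
car top [[ 0.689   0.0381  0.034 ]
 [ 0.6625 -0.0956  0.034 ]
 [ 0.4889 -0.0618  0.034 ]
 [ 0.5151  0.0718  0.034 ]] [ 0.58884805 -0.01187457  0.034     ]
[[ 0.4888 -0.0638  0.034 ]
 [ 0.5159  0.072   0.034 ]
 [ 0.6937  0.0368  0.034 ]
 [ 0.6649 -0.0983  0.034 ]] [ 0.59080535 -0.01330117  0.034     ]
base [[0.5579 0.3445 0.024 ]
 [0.532  0.2356 0.024 ]
 [0.3847 0.2697 0.024 ]
 [0.4095 0.3795 0.024 ]] [0.47102794 0.30733489 0.024     ]
[[0.384  0.2675 0.024 ]
 [0.4099 0.3763 0.024 ]
 [0.557  0.3433 0.024 ]
 [0.5322 0.2337 0.024 ]] [0.47076408 0.30518932 0.024     ]
[np.float64(0.112), np.float64(0.1512), np.float64(0.1125), np.float64(0.1524)]
lens top [(419.1, 230.1)] [[ 0.51434788 -0.29804643  0.078     ]]
[[ 0.51646034 -0.29800797  0.078     ]] [ 0.51485644 -0.29856206  0.07573198]
```

Emit:
move_arm(
  series=[0,0,0,-0.031,0.022,0,0.085,0,0,0,-0.031,0.022,0,0.085,0,0,0,-0.031,0.022,0,0.085,0,0,0,-0.031,0.022,0,0.085,0,0,0,-0.031,0.022,0,0.085,0,0,0,-0.031,0.022,0,0.085,0,0,0,-0.031,0.022,0,0.085,0,0,0,-0.031,0.022,0,0.085,0,0,0,-0.031,0.022,0,0.085,0,0,0,-0.031,0.022,0,0.085],
)

```text
time: 0.98
tcp_pos: [0.4173, -0.2576, 0.3987]
ee_rot: [[-0.955, -0.297, -0.006], [-0.297, 0.955, 0.008], [0.003, 0.009, -1.0]]
force: [0.7, -0.4, -0.5]
width: 0.0853
```

```bash
cat >> h.py <<'E'
def rel(pos,ang=None,yaw_y=None):
    """tool-frame turn (about tool z, deg) & shift to reach TCP pos with tool y at world angle yaw_y; shift in current axes"""
    s=st(); R=s['ee_rot']; d=R.T@(np.array(pos)-s['tcp_pos']); print('shift tool',d.round(4),'norm',np.linalg.norm(d).round(4))
    if yaw_y is not None:
        a=np.radians(yaw_y); y=np.array([np.cos(a),np.sin(a),0]); z=np.array([0,0,-1.]); Rt=np.c_[np.cross(y,z),y,z]
        from scipy.spatial.transform import Rotation as Q
        print('turn',Q.from_matrix(R.T@Rt).as_rotvec(degrees=True).round(2),'shift in target axes',(Rt.T@(np.array(pos)-s['tcp_pos'])).round(4))
E
python3 -c "
from h import *
rel((.598,-.014,.36),yaw_y=79)"
```

```text
t 0.98 tcp [ 0.4173 -0.2576  0.3987] F [ 0.7 -0.4 -0.5] w 0.0853
[[-0.9549 -0.297  -0.006 ]
 [-0.2971  0.9548  0.008 ]
 [ 0.0033  0.0094 -1.    ]]
shift tool [-0.2451  0.1785  0.0395] norm 0.3058
turn [ 0.48 -0.32 28.28] shift in target axes [-0.1309  0.2736  0.0387]
```

Emit:
move_arm(
  series=[0.05,-0.03,2.83,-0.0245,0.0179,0.004,0.085,0.05,-0.03,2.83,-0.0236,0.019,0.004,0.085,0.05,-0.03,2.83,-0.0226,0.0202,0.004,0.085,0.05,-0.03,2.83,-0.0216,0.0213,0.004,0.085,0.05,-0.03,2.83,-0.0205,0.0223,0.004,0.085,0.05,-0.03,2.83,-0.0194,0.0233,0.004,0.085,0.05,-0.03,2.83,-0.0182,0.0242,0.004,0.085,0.05,-0.03,2.83,-0.017,0.0251,0.004,0.085,0.05,-0.03,2.83,-0.0157,0.0259,0.004,0.085,0.05,-0.03,2.83,-0.0144,0.0266,0.004,0.085],
)

```text
time: 1.82
tcp_pos: [0.6062, 0.0016, 0.3576]
ee_rot: [[-0.978, 0.208, 0.002], [0.208, 0.978, 0.001], [-0.001, 0.001, -1.0]]
force: [0.0, -1.6, -0.3]
width: 0.0847
```

```bash
python3 -c "
from h import *
rel((.598,-.014,.36),yaw_y=79)
shot('wrist','w1')
rel((.598,-.014,.36),yaw_y=79)"
```

```text
t 1.82 tcp [0.6062 0.0016 0.3576] F [ 0.  -1.6 -0.3] w 0.0847
[[-9.781e-01  2.080e-01  1.500e-03]
 [ 2.080e-01  9.781e-01  5.000e-04]
 [-1.400e-03  8.000e-04 -1.000e+00]]
shift tool [ 0.0047 -0.017  -0.0024] norm 0.0178
turn [ 0.05  0.08 -1.  ] shift in target axes [ 0.005  -0.0169 -0.0024]
t 1.87 tcp [0.6082 0.0053 0.3549] F [-2.2  1.4 -4.2] w 0.0852
[[-9.780e-01  2.087e-01 -8.000e-04]
 [ 2.087e-01  9.780e-01  1.000e-03]
 [ 1.000e-03  8.000e-04 -1.000e+00]]
shift tool [ 0.0059 -0.021  -0.0051] norm 0.0224
turn [ 0.05 -0.05 -1.05] shift in target axes [ 0.0063 -0.0209 -0.0051]
```

View pics/w1.png

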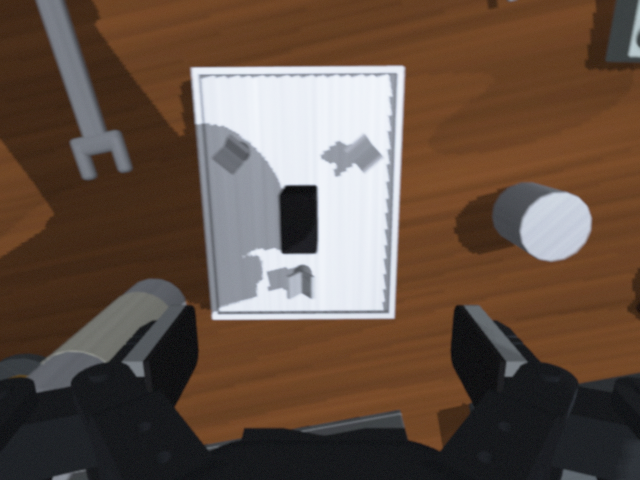

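```bash
python3 - <<'E'
from h import *
im,d,p=load('w1')
m=((im.min(2)>105)&((im.max(2).astype(int)-im.min(2))<40)).astype(np.uint8)
m[330:]=0
m=cv2.morphologyEx(m,cv2.MORPH_CLOSE,np.ones((5,5)))
cs,_=cv2.findContours(m,cv2.RETR_EXTERNAL,cv2.CHAIN_APPROX_NONE)
c=max(cs,key=cv2.contourArea); print(cv2.contourArea(c))
h=cv2.convexHull(c); q=cv2.approxPolyDP(h,8,True)[:,0]; print(q.tolist())
X=plane(p,q,.034); print(X.round(4), X.mean(0)); print([np.linalg.norm(X[i]-X[(i+1)%len(X)]).round(4) for i in range(len(X))])
bl=((im.max(2)<40)).astype(np.uint8); bl[:170]=0;bl[270:]=0;bl[:,:260]=0;bl[:,340:]=0
M=cv2.moments(bl,True); uv=(M['m10']/M['m00'],M['m01']/M['m00']);print('grip px',uv,plane(p,uv,.066))
ys,xs=np.nonzero(bl); dz=d[ys,xs]; 
def dep(uv):
    o,r=ray(p,uv); return o+r[0]*d[int(uv[1]),int(uv[0])]
for uv in [(298,220),(198,200),(399,200),(300,70),(300,120),(250,220),(450,120)]: print(uv,dep(uv).round(4))
# can
pt=optics.camera_params('top'); ps=optics.camera_params('scene')
print('can',tri([pt,ps],[(361,163),(262.5,280)]), plane(pt,(361,163),.165),plane(ps,(262.5,280),.165))
E
```

```text
50103.5
[[404, 66], [394, 318], [212, 319], [190, 68]]
[[ 0.5175  0.0732  0.034 ]
 [ 0.6898  0.0376  0.034 ]
 [ 0.6621 -0.0958  0.034 ]
 [ 0.4901 -0.061   0.034 ]] [ 0.58987677 -0.01147554  0.034     ]
[np.float64(0.176), np.float64(0.1363), np.float64(0.1755), np.float64(0.137)]
grip px (298.095922150139, 218.77803521779424) [[ 0.59425064 -0.01210704  0.066     ]]
(298, 220) [ 0.595  -0.0123  0.0661]
(198, 200) [ 5.77e-01 -9.13e-02  5.00e-04]
(399, 200) [6.095e-01 6.060e-02 2.000e-04]
(300, 70) [0.506  0.0076 0.0342]
(300, 120) [5.359e-01 5.000e-04 2.900e-02]
(250, 220) [ 0.5958 -0.0502  0.0271]
(450, 120) [5.585e-01 1.070e-01 5.000e-04]
can [ 0.65763503 -0.14839586  0.17361311] [[ 0.66052619 -0.14861871  0.165     ]] [[ 0.65227115 -0.15020053  0.165     ]]
```

```bash
python3 -c "
from h import *
rel((.598,-.013,.207),yaw_y=78.45)"
```

```text
t 1.87 tcp [0.6082 0.0053 0.3549] F [-2.2  1.4 -4.2] w 0.0852
[[-9.780e-01  2.087e-01 -8.000e-04]
 [ 2.087e-01  9.780e-01  1.000e-03]
 [ 1.000e-03  8.000e-04 -1.000e+00]]
shift tool [ 0.006  -0.0201  0.1479] norm 0.1494
turn [ 0.05 -0.06 -0.5 ] shift in target axes [ 0.0063 -0.02    0.1479]
```

Lateral first, then down to 50 mm above the grasp and settle for one close look.

Emit:
move_arm(
  series=[0,0,-0.25,0.003,-0.01,0,0.085,0,0,-0.25,0.003,-0.006,0.004,0.085,0,0,0,0,-0.003,0.016,0.085,0,0,0,0,-0.001,0.025,0.085,0,0,0,0,0,0.02,0.085,0,0,0,0,0,0.015,0.085,0,0,0,0,0,0.008,0.085,0,0,0,0,0,0.003,0.085,0,0,0,0,0,0,0.085,0,0,0,0,0,0,0.085],
)

```text
time: 2.7
tcp_pos: [0.5946, -0.0177, 0.2588]
ee_rot: [[-0.98, 0.199, -0.002], [0.199, 0.98, 0.001], [0.002, 0.0, -1.0]]
force: [-0.8, 0.1, -0.1]
width: 0.0851
```

```bash
python3 -c "
from h import *
shot('wrist','w2')
rel((.598,-.013,.207),yaw_y=78.45)"
```

```text
t 2.75 tcp [ 0.5948 -0.0176  0.2591] F [ 0.3 -0.6  0.1] w 0.0854
[[-9.800e-01  1.991e-01 -1.700e-03]
 [ 1.991e-01  9.800e-01  8.000e-04]
 [ 1.800e-03  5.000e-04 -1.000e+00]]
shift tool [-0.0024  0.0051  0.0521] norm 0.0524
turn [ 0.03 -0.1   0.07] shift in target axes [-0.0023  0.0052  0.0521]
```

View pics/w2.png

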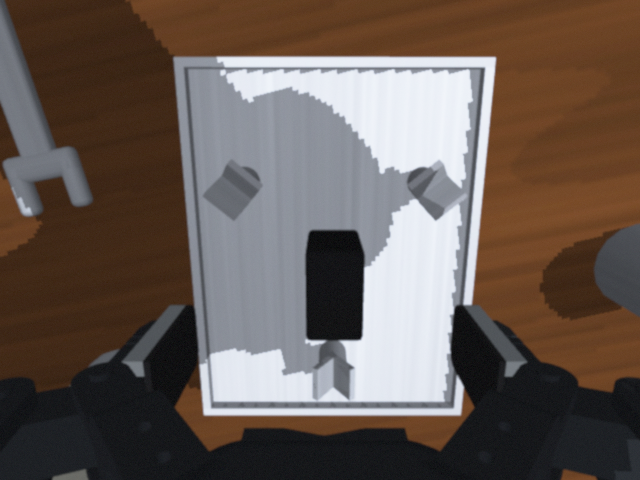

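```bash
python3 - <<'E'
from h import *
im,d,p=load('w2')
q=[(494,58),(462,414),(204,414),(175,58)]
X=plane(p,q,.034); print(X.round(4), X.mean(0)); print([np.linalg.norm(X[i]-X[(i+1)%len(X)]).round(4) for i in range(len(X))])
e=[X[1]-X[0],X[2]-X[3],-(X[0]-X[3])[[1,0,2]]*[-1,1,1]]
print([np.degrees(np.arctan2(v[1],v[0])) for v in (X[1]-X[0],X[2]-X[3],X[0]-X[3],X[1]-X[2])])
print('grip top', plane(p,[(307,250),(363,250),(361,338),(308,338)],.066).round(4),plane(p,[(307,250),(363,250),(361,338),(308,338)],.066).mean(0))
im1,d1,p1=load('w1')
print('tri corners height',tri([p,p1],[(494,58),(404,66)]),tri([p,p1],[(204,414),(212,319)]))
E
```

```text
[[ 0.5171  0.0716  0.034 ]
 [ 0.6889  0.0377  0.034 ]
 [ 0.6616 -0.0961  0.034 ]
 [ 0.4902 -0.0605  0.034 ]] [ 0.58943851 -0.01183173  0.034     ]
[np.float64(0.1751), np.float64(0.1366), np.float64(0.1751), np.float64(0.1348)]
[np.float64(-11.132711934475056), np.float64(-11.722398569370963), np.float64(78.47320580052734), np.float64(78.4403779606693)]
grip top [[ 0.575  -0.0205  0.066 ]
 [ 0.5794  0.0013  0.066 ]
 [ 0.6172 -0.0064  0.066 ]
 [ 0.6127 -0.0282  0.066 ]] [ 0.59607179 -0.0134384   0.066     ]
tri corners height [0.51666757 0.07493643 0.02530803] [ 0.66274034 -0.09664044  0.03233397]
```

Emit:
move_arm(
  series=[0,0,0,-0.002,0.0045,0,0.085,0,0,0,0,0,0.012,0.085,0,0,0,0,0,0.014,0.085,0,0,0,0,0,0.012,0.085,0,0,0,0,0,0.007,0.085,0,0,0,0,0,0.004,0.085,0,0,0,0,0,0.002,0.085,0,0,0,0,0,0.001,0.085,0,0,0,0,0,0,0.085,0,0,0,0,0,0,0.085],
)

```text
time: 3.58
tcp_pos: [0.5995, -0.0123, 0.2067]
ee_rot: [[-0.98, 0.198, 0.005], [0.198, 0.98, 0.002], [-0.005, 0.003, -1.0]]
force: [1.0, 0.1, 0.8]
width: 0.085
```

```bash
python3 -c "
from h import *
rel((.5975,-.0133,.207),yaw_y=78.5)"
```

```text
t 3.58 tcp [ 0.5995 -0.0123  0.2067] F [1.  0.1 0.8] w 0.085
[[-0.9802  0.1978  0.0053]
 [ 0.1978  0.9802  0.0019]
 [-0.0048  0.0029 -1.    ]]
shift tool [ 0.0018 -0.0013 -0.0003] norm 0.0022
turn [0.17 0.28 0.09] shift in target axes [ 0.0018 -0.0013 -0.0003]
```

Emit:
move_arm(
  series=[0.1,0.2,0,0.0015,-0.0012,0,0.085,0,0,0,0,0,0,0.06,0,0,0,0,0,0,0.03,0,0,0,0,0,0,0.01,0,0,0,0,0,0,0.01,0,0,0,0,0,0,0.01,0,0,0,0,0,0,0.01,0,0,0,0,0,0,0.01,0,0,0,0,0,0,0.01,0,0,0,0,0,0,0.01],
  force=70,
)

```text
time: 4.42
tcp_pos: [0.5982, -0.0134, 0.2092]
ee_rot: [[-0.98, 0.198, 0.005], [0.198, 0.98, 0.001], [-0.005, 0.002, -1.0]]
force: [0.5, -0.5, 0.3]
width: 0.0231
```

```bash
python3 -c "
from h import *
rel((.5975,-.0133,.207),yaw_y=78.5)"
```

```text
t 4.42 tcp [ 0.5982 -0.0134  0.2092] F [ 0.5 -0.5  0.3] w 0.0231
[[-9.803e-01  1.976e-01  4.800e-03]
 [ 1.976e-01  9.803e-01  9.000e-04]
 [-4.500e-03  1.900e-03 -1.000e+00]]
shift tool [ 0.0007 -0.0001  0.0022] norm 0.0023
turn [0.11 0.26 0.1 ] shift in target axes [ 0.0007 -0.0001  0.0022]
```

Emit:
move_arm(
  series=[0,0,0,0,0,-0.005,0.01,0,0,0,0,0,-0.01,0.01,0,0,0,0,0,-0.015,0.01,0,0,0,0,0,-0.018,0.01,0,0,0,0,0,-0.018,0.01,0,0,0,0.004,0.006,-0.014,0.01,0,0,0,0.008,0.012,-0.01,0.01,0,0,0,0.012,0.019,-0.006,0.01,0,0,0,0.014,0.022,-0.003,0.01,0,0,0,0.014,0.022,0,0.01],
)

```text
time: 5.25
tcp_pos: [0.5591, 0.0749, 0.3014]
ee_rot: [[-0.978, 0.208, -0.025], [0.208, 0.978, 0.001], [0.025, -0.004, -1.0]]
force: [1.4, 0.5, -7.5]
width: 0.0228
```

```bash
python3 - <<'E'
from h import *
rel((.4791,.3051,.29),yaw_y=77)
# socket detection, top and scene
pt=optics.camera_params('top'); ps=optics.camera_params('scene')
def dark(fn,uv,r=5):
    g=cv2.cvtColor(cv2.imread(fn),cv2.COLOR_BGR2GRAY).astype(float)
    x,y=np.round(uv).astype(int); w=g[y-r:y+r+1,x-r:x+r+1]; wt=np.clip(np.percentile(w,70)-20-w,0,None)
    n,lab,stt,cen=cv2.connectedComponentsWithStats((wt>0).astype(np.uint8))
    k=lab[r,r]; 
    if k==0:k=1+np.argmax(stt[1:,4])
    yy,xx=np.nonzero(lab==k); return (x-r+xx.mean(), y-r+yy.mean()),len(xx)
tp=[(140+u/4,200+v/3-100) for u,v in [(124,355),(288,384),(226,552),(58,523)]]
sp=[(405+(u-400)*90/400,225+v*90/300) for u,v in [(533,47),(717,84),(685,238),(487,197)]]
a=[dark('pics/top0.png',t) for t in tp]; b=[dark('pics/scene0.png',t) for t in sp]
print(a,b)
B=[2,3,0,1]
T=np.array([plane(pt,x[0],.024)[0] for x in a]); S=np.array([plane(ps,b[k][0],.024)[0] for k in B])
print(T.round(4),S.round(4),T.mean(0),S.mean(0))
print('tri',np.mean([tri([pt,ps],[a[i][0],b[B[i]][0]]) for i in range(4)],0))
for X in (T,S): print([np.degrees(np.arctan2(v[1],v[0])).round(2) for v in (X[0]-X[3],X[1]-X[2],X[0]-X[1],X[3]-X[2])])
E
```

```text
t 5.25 tcp [0.5591 0.0749 0.3014] F [ 1.4  0.5 -7.5] w 0.0228
[[-0.9779  0.2077 -0.0252]
 [ 0.2077  0.9782  0.0015]
 [ 0.0249 -0.0038 -0.9997]]
shift tool [0.1258 0.2086 0.0138] norm 0.244
turn [-0.23 -1.43  1.01] shift in target axes [0.1297 0.2063 0.0114]
[((np.float64(170.3030303030303), np.float64(216.77272727272728)), 66), ((np.float64(213.0909090909091), np.float64(227.66666666666666)), 66), ((np.float64(195.54237288135593), np.float64(285.08474576271186)), 59), ((np.float64(152.73611111111111), np.float64(274.4861111111111)), 72)] [((np.float64(435.01724137931035), np.float64(237.0)), 58), ((np.float64(477.67164179104475), np.float64(248.9402985074627)), 67), ((np.float64(469.49295774647885), np.float64(297.5211267605634)), 71), ((np.float64(423.8524590163934), np.float64(285.6393442622951)), 61)]
[[0.5607 0.3452 0.024 ]
 [0.5316 0.2314 0.024 ]
 [0.3806 0.2707 0.024 ]
 [0.4078 0.3827 0.024 ]] [[0.5615 0.345  0.024 ]
 [0.5383 0.2329 0.024 ]
 [0.3783 0.2694 0.024 ]
 [0.4069 0.3815 0.024 ]] [0.47018363 0.30749729 0.024     ] [0.47123303 0.30719819 0.024     ]
tri [0.47053953 0.30757477 0.02276968]
[np.float64(-13.76), np.float64(-14.61), np.float64(75.64), np.float64(76.34)]
[np.float64(-13.26), np.float64(-12.85), np.float64(78.35), np.float64(75.69)]
```

Emit:
move_arm(
  series=[0,-0.3,0.2,0.017,0.028,0.001,0.01,0,-0.3,0.2,0.017,0.028,0.001,0.01,0,-0.3,0.2,0.017,0.028,0.001,0.01,-0.1,-0.3,0.2,0.017,0.028,0.001,0.01,-0.1,-0.2,0.2,0.017,0.028,0.001,0.01,0,0,0,0.016,0.024,0.001,0.01,0,0,0,0.012,0.016,0.001,0.01,0,0,0,0.006,0.009,0,0.01,0,0,0,0.003,0.004,0,0.01,0,0,0,0,0,0,0.01],
)

```text
time: 6.08
tcp_pos: [0.4714, 0.3021, 0.2887]
ee_rot: [[-0.975, 0.223, -0.018], [0.223, 0.975, -0.004], [0.017, -0.008, -1.0]]
force: [-0.0, -0.9, -8.0]
width: 0.023
```

```bash
python3 -c "
from h import *
rel((.479,.3054,.255),yaw_y=77)"
```

```text
t 6.08 tcp [0.4714 0.3021 0.2887] F [-0.  -0.9 -8. ] w 0.023
[[-0.9746  0.2233 -0.0182]
 [ 0.2234  0.9747 -0.0042]
 [ 0.0168 -0.0082 -0.9998]]
shift tool [-0.0072  0.0051  0.0335] norm 0.0347
turn [-0.47 -0.96  0.09] shift in target axes [-0.0067  0.0049  0.0337]
```

Emit:
move_arm(
  series=[-0.2,-0.4,0,-0.0025,0.002,0.003,0.01,-0.2,-0.4,0,-0.0025,0.002,0.006,0.01,-0.1,-0.2,0,-0.001,0.001,0.007,0.01,0,0,0,0,0,0.007,0.01,0,0,0,0,0,0.005,0.01,0,0,0,0,0,0.002,0.01,0,0,0,0,0,0,0.01,0,0,0,0,0,0,0.01,0,0,0,0,0,0,0.01,0,0,0,0,0,0,0.01],
)

```text
time: 6.92
tcp_pos: [0.4811, 0.3006, 0.2535]
ee_rot: [[-0.973, 0.23, -0.0], [0.23, 0.973, -0.003], [-0.001, -0.003, -1.0]]
force: [-0.1, 0.1, -6.8]
width: 0.0234
```

```bash
python3 -c "
from h import *
rel((.479,.3054,.243),yaw_y=77)
t,_,_=shot('top','t2'); s,_,_=shot('scene','s2'); w,_,_=shot('wrist','w3')
c=lambda im,x,y:cv2.resize(im[y:y+110,x:x+110],(400,400),interpolation=cv2.INTER_CUBIC)
cv2.imwrite('pics/c2.png',np.hstack([c(t,125,190),c(s,395,205)])[...,::-1])
"
```

```text
t 6.92 tcp [0.4811 0.3006 0.2535] F [-0.1  0.1 -6.8] w 0.0234
[[-9.732e-01  2.299e-01 -2.000e-04]
 [ 2.299e-01  9.732e-01 -3.400e-03]
 [-5.000e-04 -3.300e-03 -1.000e+00]]
shift tool [0.0031 0.0042 0.0105] norm 0.0117
turn [-0.19  0.03 -0.29] shift in target axes [0.0031 0.0042 0.0105]
```

View pics/c2.png

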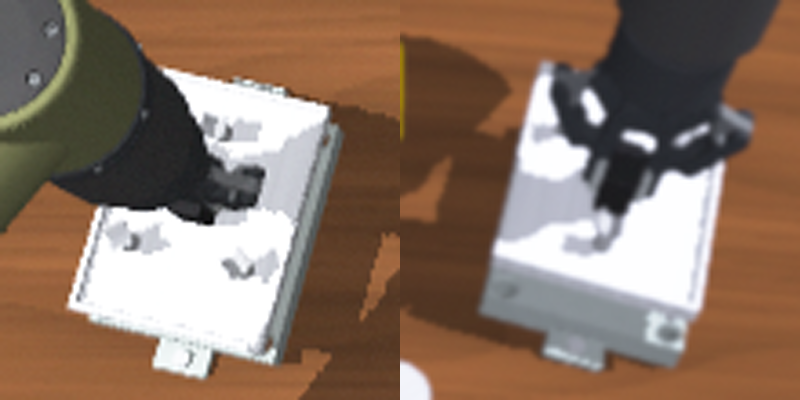

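View pics/w3.png

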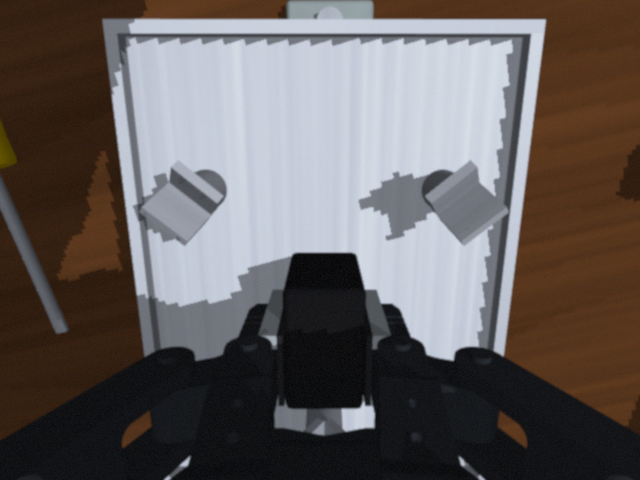

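```bash
python3 - <<'E'
from h import *
im,d,p=load('w3')
e=plane(p,[(288,10),(373,10)],.008); print('ear',e.round(4),np.linalg.norm(e[0]-e[1]),e.mean(0))
m=e.mean(0)[:2]; B=np.array([.4707,.3073])
for yaw in(-13,-13.5): 
    a=np.radians(yaw); ex=np.array([np.cos(a),np.sin(a)]); ey=np.array([-ex[1],ex[0]]); print(yaw,'ear y err',(m-B)@ey,(m-B)@ex)
z=.2535-.2092+.034
r=plane(p,[(545,20),(105,20)],z); print('rim',r.round(4),np.linalg.norm(r[0]-r[1]),r.mean(0)); v=r[0]-r[1];print(np.degrees(np.arctan2(v[1],v[0])))
c=r.mean(0)[:2]+.088*np.array([np.cos(np.radians(-13.2)),np.sin(np.radians(-13.2))]); print('carrier centre',c)
im,d,p=load('t2')
# carrier corners top crop
q=[(125+u*110/400-.5,190+v*110/400-.5) for u,v in [(330,104),(280,365-17),(70,307)]]
X=plane(p,q,z);print(X.round(4),(X[0]+X[2])/2)
E
```

```text
ear [[0.364  0.3108 0.008 ]
 [0.3729 0.3485 0.008 ]] 0.0386588515614269 [0.36847647 0.32965526 0.008     ]
-13 ear y err -0.0012129955810845677 -0.1046323910157547
-13.5 ear y err -0.002126027668408389 -0.10461782168591867
rim [[0.4021 0.3887 0.0783]
 [0.3707 0.2569 0.0783]] 0.13545951725051808 [0.38639655 0.32281234 0.0783    ]
76.63076486381624
carrier centre [0.47207149 0.30271746]
[[0.5445 0.2154 0.0783]
 [0.3743 0.243  0.0783]
 [0.4021 0.3878 0.0783]] [0.47333457 0.30159643 0.0783    ]
```

Emit:
move_arm(
  series=[-0.1,0,-0.1,0.0015,0.002,0,0.01,-0.1,0,-0.1,0.001,0.0015,0,0.01,0,0,0,0,0,0.004,0.01,0,0,0,0,0,0.004,0.01,0,0,0,0,0,0.004,0.01,0,0,0,0,0,0.003,0.01,0,0,0,0,0,0.002,0.01,0,0,0,0,0,0,0.01,0,0,0,0,0,0,0.01,0,0,0,0,0,0,0.01],
)

```text
time: 7.9
tcp_pos: [0.479, 0.3054, 0.2345]
ee_rot: [[-0.974, 0.225, 0.0], [0.225, 0.974, 0.0], [-0.0, 0.001, -1.0]]
force: [0.3, -0.2, -7.2]
width: 0.0226
```

```bash
python3 -c "
from h import *
rel((.4789,.3047,.2152),yaw_y=76.9)
shot('wrist','w4')"
```

```text
t 7.9 tcp [0.479  0.3054 0.2345] F [ 0.3 -0.2 -7.2] w 0.0226
[[-9.743e-01  2.255e-01  5.000e-04]
 [ 2.255e-01  9.743e-01  5.000e-04]
 [-4.000e-04  6.000e-04 -1.000e+00]]
shift tool [-0.     -0.0007  0.0193] norm 0.0193
turn [0.03 0.02 0.07] shift in target axes [-0.0001 -0.0007  0.0193]
```

View pics/w4.png

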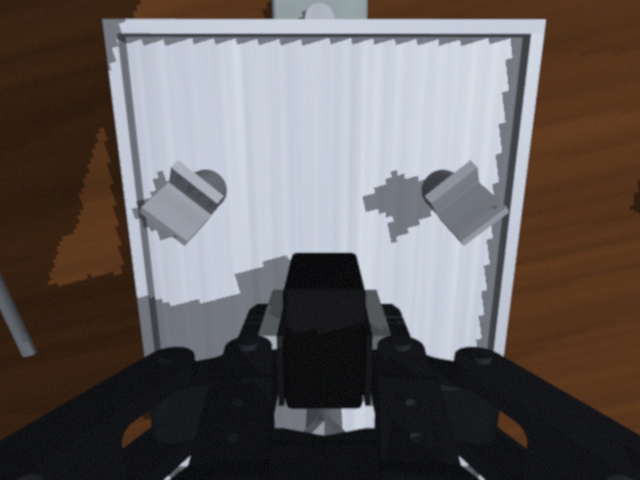

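```bash
python3 - <<'E'
from h import *
im,d,p=load('w4')
g=im[8].astype(int); print(g[262:282].sum(1),g[358:380].sum(1))
e=plane(p,[(273,8),(368,8)],.008); z=.2345-.2092+.034
r=plane(p,[(545,20),(105,20)],z)
ey=np.array([.2255,.9743,0]); print('ear y',e@ey, e.mean(0)@ey,'rim',r.mean(0)@ey,'tcp',np.array([.479,.3054,0])@ey)
# socket row via base grey edge? 
E
```

```text
[161 145 149 133 128 104  96 101 111 150 234 314 371 423 455 468 462 459
 463 461] [476 476 474 474 467 468 453 437 393 319 214 176 173 172 173 168 172 161
 160 167 163 164]
ear y [0.38464772 0.42397741] 0.404312563640972 rim 0.406046804710274 tcp 0.40556572
```

Emit:
move_arm(
  series=[0,0,0,0,-0.0012,0.001,0.01,0,0,0,0,0,0.0025,0.01,0,0,0,0,0,0.0025,0.01,0,0,0,0,0,0.0025,0.01,0,0,0,0,0,0.0025,0.01,0,0,0,0,0,0.002,0.01,0,0,0,0,0,0.001,0.01,0,0,0,0,0,0,0.01,0,0,0,0,0,0,0.01,0,0,0,0,0,0,0.01],
)

```text
time: 8.78
tcp_pos: [0.4789, 0.3041, 0.2194]
ee_rot: [[-0.974, 0.226, 0.001], [0.226, 0.974, 0.001], [-0.001, 0.001, -1.0]]
force: [0.8, 0.1, -7.4]
width: 0.023
```

```bash
python3 -c "
from h import *
rel((.4787,.3042,.2152),yaw_y=76.9)"
```

```text
t 8.78 tcp [0.4789 0.3041 0.2194] F [ 0.8  0.1 -7.4] w 0.023
[[-9.742e-01  2.255e-01  1.100e-03]
 [ 2.255e-01  9.742e-01  9.000e-04]
 [-9.000e-04  1.100e-03 -1.000e+00]]
shift tool [0.0002 0.0001 0.0042] norm 0.0042
turn [0.07 0.05 0.07] shift in target axes [0.0002 0.0001 0.0042]
```

Emit:
move_arm(
  series=[0,0,0,0,0,0.001,0.01,0,0,0,0,0,0.001,0.01,0,0,0,0,0,0.001,0.01,0,0,0,0,0,0.0008,0.01,0,0,0,0,0,0.0008,0.01,0,0,0,0,0,0.0005,0.01,0,0,0,0,0,0,0.01,0,0,0,0,0,0,0.01,0,0,0,0,0,0,0.01,0,0,0,0,0,0,0.01],
)

```text
time: 9.62
tcp_pos: [0.4791, 0.3044, 0.2153]
ee_rot: [[-0.974, 0.225, 0.003], [0.225, 0.974, 0.002], [-0.002, 0.003, -1.0]]
force: [-1.8, -0.2, -5.5]
width: 0.0231
```

Emit:
move_arm(
  series=[0,0,0,0,0,0.001,0.01,0,0,0,0,0,0.001,0.01,0,0,0,0,0,0,0.01,0,0,0,0,0,0,0.015,0,0,0,0,0,0,0.03,0,0,0,0,0,0,0.05,0,0,0,0,0,0,0.07,0,0,0,0,0,0,0.085,0,0,0,0,0,0,0.085,0,0,0,0,0,0,0.085],
)

```text
time: 10.45
tcp_pos: [0.4814, 0.3059, 0.2207]
ee_rot: [[-0.975, 0.224, 0.014], [0.224, 0.975, 0.009], [-0.012, 0.012, -1.0]]
force: [-0.2, -0.3, 0.2]
width: 0.0847
```

Emit:
move_arm(
  series=[0.3,0.3,0,0,0,-0.006,0.085,0.3,0.3,0,0,0,-0.012,0.085,0,0.2,0,0,0,-0.016,0.085,0,0,0,0,0,-0.02,0.085,0,0,0,0,0,-0.02,0.085,0,0,0,0,0,-0.015,0.085,0,0,0,0,0,-0.008,0.085,0,0,0,0,0,-0.003,0.085,0,0,0,0,0,0,0.085,0,0,0,0,0,0,0.085],
)

```text
time: 11.28
tcp_pos: [0.4813, 0.3053, 0.3278]
ee_rot: [[-0.975, 0.224, -0.004], [0.224, 0.975, 0.0], [0.004, -0.001, -1.0]]
force: [-0.7, 0.6, -0.3]
width: 0.0852
```

```bash
python3 -c "
from h import *
rel((.4787,.3042,.2152),yaw_y=76.9)
shot('wrist','w5');shot('scene','s5')
s=cv2.imread('pics/s5.png');cv2.imwrite('pics/s5c.png',cv2.resize(s[200:320,385:505],(600,600),interpolation=cv2.INTER_CUBIC))"
```

```text
t 11.28 tcp [0.4813 0.3053 0.3278] F [-0.7  0.6 -0.3] w 0.0852
[[-9.747e-01  2.236e-01 -4.000e-03]
 [ 2.236e-01  9.747e-01  0.000e+00]
 [ 3.900e-03 -9.000e-04 -1.000e+00]]
shift tool [ 0.0019 -0.0015  0.1126] norm 0.1126
turn [-0.05 -0.22  0.18] shift in target axes [ 0.0023 -0.0016  0.1126]
```

View pics/w5.png

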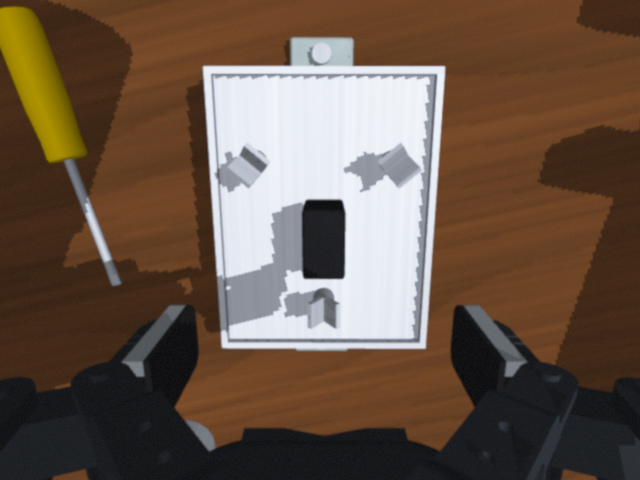

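View pics/s5c.png

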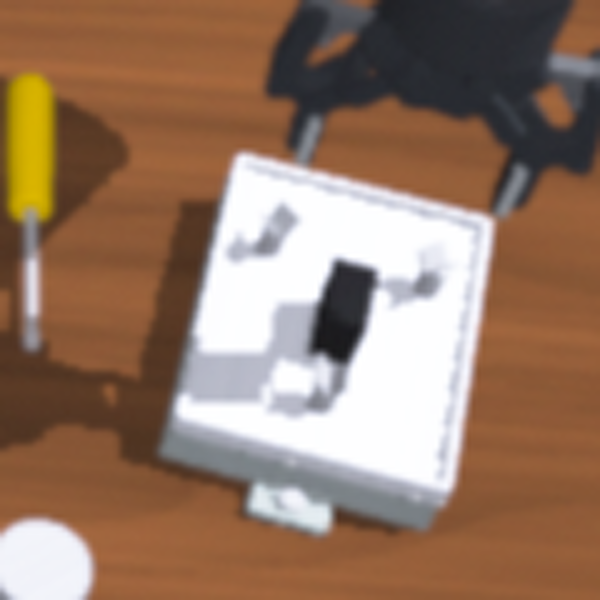

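```bash
python3 - <<'E'
from h import *
im,d,p=load('w5')
m=((im.min(2)>105)&((im.max(2).astype(int)-im.min(2))<40)).astype(np.uint8); m[352:]=0; m[:66]=0
m[:,:195]=0;m[:,455:]=0
m=cv2.morphologyEx(m,cv2.MORPH_CLOSE,np.ones((5,5)));m=cv2.morphologyEx(m,cv2.MORPH_OPEN,np.ones((5,5)))
c=max(cv2.findContours(m,cv2.RETR_EXTERNAL,cv2.CHAIN_APPROX_NONE)[0],key=cv2.contourArea)
q=cv2.approxPolyDP(cv2.convexHull(c),8,True)[:,0]; print(q.tolist())
q=np.array([(444,67),(426,348),(222,348),(204,67)])
X=plane(p,q,.040); print(X.round(4),X.mean(0),[np.linalg.norm(X[i]-X[(i+1)%4]).round(4) for i in range(4)])
print([np.degrees(np.arctan2(v[1],v[0])).round(2) for v in (X[1]-X[0],X[2]-X[3],X[0]-X[3],X[1]-X[2])])
def dep(uv):
    o,r=ray(p,uv); dd=d[uv[1]-1:uv[1]+2,uv[0]-1:uv[0]+2]; return (o+r[0]*np.median(dd)).round(4)
print('rim z',[dep(u) for u in [(441,70),(424,346),(225,346),(207,70),(300,70),(320,346)]])
print('plate z',[dep(u) for u in [(300,120),(400,250),(240,220),(400,330),(240,340-10)]],'ear',dep((300,48)))
cv2.imwrite('pics/w5c.png',cv2.resize(im[130:350,200:450],(800,704),interpolation=cv2.INTER_CUBIC)[...,::-1][:600])
E
```

```text
[[445, 66], [425, 348], [223, 348], [203, 66]]
[[0.4006 0.3929 0.04  ]
 [0.5719 0.3542 0.04  ]
 [0.5413 0.2211 0.04  ]
 [0.3702 0.2613 0.04  ]] [0.47099622 0.30738219 0.04      ] [np.float64(0.1757), np.float64(0.1366), np.float64(0.1757), np.float64(0.1351)]
[np.float64(-12.73), np.float64(-13.22), np.float64(77.02), np.float64(77.05)]
rim z [array([0.4018, 0.3909, 0.0407]), array([0.5701, 0.3531, 0.04  ]), array([0.5403, 0.2235, 0.0399]), array([0.3721, 0.2625, 0.0401]), array([0.3839, 0.3136, 0.0402]), array([0.5544, 0.2854, 0.0404])]
plate z [array([0.4101, 0.3068, 0.0337]), array([0.5026, 0.3502, 0.0341]), array([0.4606, 0.2554, 0.034 ]), array([0.5581, 0.3401, 0.0343]), array([0.5339, 0.2345, 0.034 ])] ear [0.3674 0.3158 0.0085]
```

View pics/w5c.png

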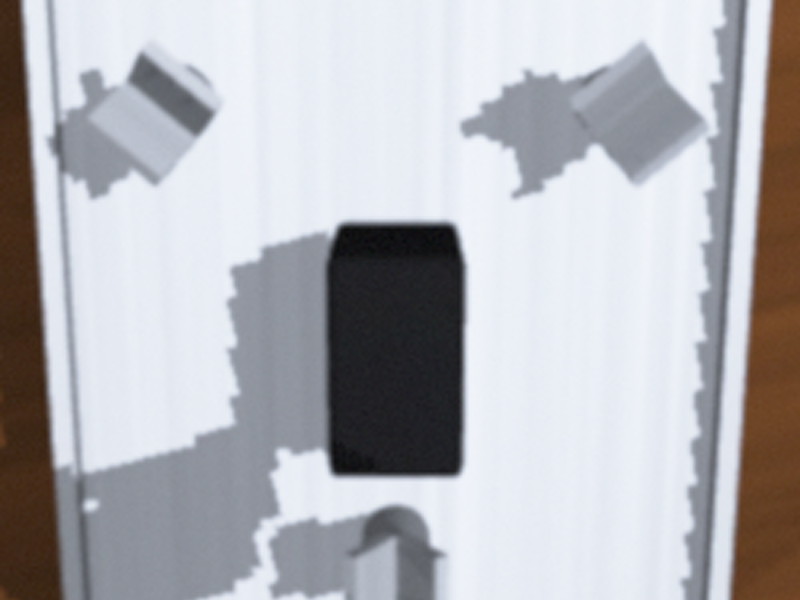

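```bash
python3 - <<'E'
from h import *
im,d,p=load('w5')
cv=lambda L:np.array([(200+u/3.2-.34,130+v/3.2-.34) for u,v in L])
pc=cv([(150,40),(222,103),(157,186),(88,117)]); pb=cv([(642,40),(708,127),(637,186),(571,103)])
for q in(pc,pb): X=plane(p,q,.064); print(X.round(4),X.mean(0).round(4))
a=np.radians(-13);C=np.array([.471,.3074])
for ang in(0,130,-130): 
    t=a+np.radians(ang); P=np.r_[C+.054*np.array([np.cos(t),np.sin(t)]),.064]; print(ang,P.round(4),proj(p,P).round(1))
    o=[np.r_[C+.054*np.array([np.cos(t),np.sin(t)])+s*.008*np.array([np.cos(t),np.sin(t)])+w*.0075*np.array([-np.sin(t),np.cos(t)]),.064] for s,w in((1,1),(1,-1),(-1,-1),(-1,1))]
    cv2.polylines(im,[np.round(proj(p,np.array(o))*16).astype(np.int32)],True,(255,0,0),1,cv2.LINE_AA,4)
cv2.imwrite('pics/w5d.png',cv2.resize(im[130:350,200:450],(680,598),interpolation=cv2.INTER_CUBIC)[...,::-1])
E
```

```text
[[0.4155 0.2778 0.064 ]
 [0.4282 0.2868 0.064 ]
 [0.4393 0.2724 0.064 ]
 [0.4254 0.2642 0.064 ]] [0.4271 0.2753 0.064 ]
[[0.4339 0.3577 0.064 ]
 [0.4505 0.366  0.064 ]
 [0.4577 0.3525 0.064 ]
 [0.4414 0.3442 0.064 ]] [0.4459 0.3551 0.064 ]
0 [0.5236 0.2953 0.064 ] [[323.9 317.1]]
130 [0.4465 0.3555 0.064 ] [[400.5 166.4]]
-130 [0.4279 0.2749 0.064 ] [[247.5 166.3]]
```

View pics/w5d.png

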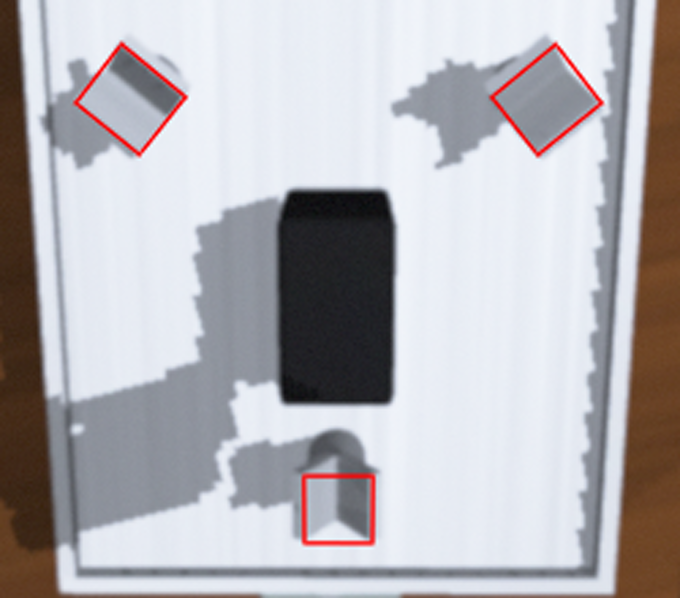

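```bash
python3 - <<'E'
from h import *
pt=optics.camera_params('top'); ps=optics.camera_params('scene')
F=[(379+(u-400)/5-.4,202+v/5-.4) for u,v in [(598,62),(489,215),(682,200)]]
X=plane(pt,F,.016); print(X.round(4))
v=X[:,:2]-[.515,-.2982]; print(np.degrees(np.arctan2(v[:,1],v[:,0])),np.linalg.norm(v,axis=1))
G=[(180+(u-400)/5-.4,230+(v-300)/5-.4) for u,v in [(692,430),(553,548),(506,425)]]
X=plane(ps,G,.010); print(X.round(4)); v=X[:,:2]-[.515,-.2982];print(np.degrees(np.arctan2(v[:,1],v[:,0])),np.linalg.norm(v,axis=1))
rel((.515,-.298,.36),yaw_y=70); print(status.read_state()['q'])
E
```

```text
[[ 0.5709 -0.3072  0.016 ]
 [ 0.4888 -0.2481  0.016 ]
 [ 0.4969 -0.349   0.016 ]]
[  -9.10907129  117.64248961 -109.62820571] [0.05661449 0.05655751 0.05390491]
[[ 0.4864 -0.2542  0.01  ]
 [ 0.567  -0.3107  0.01  ]
 [ 0.4936 -0.3529  0.01  ]]
[ 123.03308973  -13.45740544 -111.35227494] [0.05244731 0.05349778 0.05872816]
t 11.38 tcp [0.4813 0.3052 0.3272] F [0.1 0.4 0.5] w 0.0852
[[-9.747e-01  2.236e-01 -4.700e-03]
 [ 2.236e-01  9.747e-01 -8.000e-04]
 [ 4.400e-03 -1.900e-03 -1.000e+00]]
shift tool [-0.1676 -0.5805 -0.0325] norm 0.605
turn [-0.12 -0.24  7.08] shift in target axes [-0.238  -0.5553 -0.0328]
[  52.48911516   -1.87183406   -7.32396341   -0.18518846  -84.74893852
 -155.39045555]
```

Emit:
move_arm(
  series=[0,0,0,-0.006,-0.02,-0.006,0.085,0,0,0,-0.01,-0.035,-0.008,0.085,0,0,0,-0.011,-0.038,-0.008,0.085,0,0,0,-0.011,-0.038,-0.006,0.085,0,0,0,-0.011,-0.038,-0.004,0.085,0,0,0,-0.011,-0.038,0,0.085,0,0,0,-0.011,-0.038,0,0.085,0,0,0,-0.011,-0.038,0,0.085,0,0,0,-0.011,-0.038,0,0.085,0,0,0,-0.011,-0.038,0,0.085],
)

```text
time: 12.22
tcp_pos: [0.5014, -0.0767, 0.351]
ee_rot: [[-0.977, 0.21, -0.019], [0.211, 0.978, -0.009], [0.017, -0.013, -1.0]]
force: [1.6, 0.1, 0.6]
width: 0.0852
```

```bash
python3 -c "
from h import *
rel((.515,-.298,.36),yaw_y=95); print(status.read_state()['q'])"
```

```text
t 12.22 tcp [ 0.5014 -0.0767  0.351 ] F [1.6 0.1 0.6] w 0.0852
[[-0.9774  0.2104 -0.0191]
 [ 0.2106  0.9775 -0.0094]
 [ 0.0166 -0.0132 -0.9998]]
shift tool [-0.0598 -0.2135 -0.0072] norm 0.2219
turn [ -0.61  -1.06 -17.15] shift in target axes [ 0.0057 -0.2216 -0.009 ]
[  14.1853481   -11.55377044  -13.86381325    0.25506962  -88.88072589
 -116.34728269]
```

Emit:
move_arm(
  series=[-0.1,-0.2,-2.85,-0.01,-0.034,-0.001,0.085,-0.1,-0.2,-2.85,-0.008,-0.034,-0.001,0.085,-0.1,-0.2,-2.85,-0.006,-0.034,-0.001,0.085,-0.1,-0.2,-2.85,-0.004,-0.033,-0.001,0.085,-0.1,-0.2,-2.85,-0.002,-0.028,-0.001,0.085,0,0,-2.5,0,-0.018,-0.001,0.085,0,0,-0.3,0,-0.01,0,0.085,0,0,0,0.001,-0.004,0,0.085,0,0,0,0,0,0,0.085,0,0,0,0,0,0,0.085],
)

```text
time: 13.05
tcp_pos: [0.5097, -0.2923, 0.3462]
ee_rot: [[-0.996, -0.09, -0.018], [-0.09, 0.996, 0.001], [0.018, 0.003, -1.0]]
force: [-0.8, 0.5, -0.3]
width: 0.0851
```

```bash
python3 -c "
from h import *
rel((.515,-.298,.36),yaw_y=95);shot('wrist','w6')"
```

```text
t 13.05 tcp [ 0.5097 -0.2923  0.3462] F [-0.8  0.5 -0.3] w 0.0851
[[-0.9958 -0.0897 -0.018 ]
 [-0.0897  0.996   0.0013]
 [ 0.0178  0.0029 -0.9998]]
shift tool [-0.0045 -0.0061 -0.0139] norm 0.0159
turn [ 0.16 -1.02  0.15] shift in target axes [-0.0048 -0.0061 -0.0138]
```

View pics/w6.png

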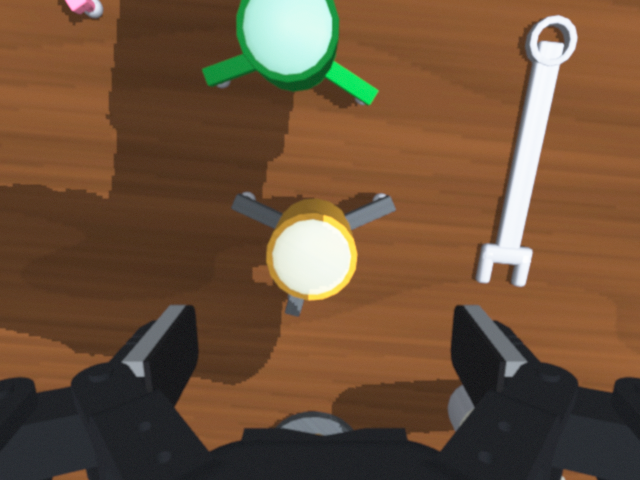

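```bash
cat > lens.py <<'E'
from h import *
def lens(fn,arms,box,zt=.076,za=.029):
    im,d,p=load(fn); i=im.astype(int)
    brass=((i[...,0]>150)&(i[...,2]<90)&(i[...,1]>90)) | ((im.min(2)>190))
    m=np.zeros(brass.shape,np.uint8); x0,y0,x1,y1=box; m[y0:y1,x0:x1]=brass[y0:y1,x0:x1]
    m=cv2.morphologyEx(m,cv2.MORPH_OPEN,np.ones((3,3)))
    n,l,s,c=cv2.connectedComponentsWithStats(m); k=1+np.argmax(s[1:,4]); m=(l==k).astype(np.uint8)
    c=max(cv2.findContours(m,cv2.RETR_EXTERNAL,cv2.CHAIN_APPROX_NONE)[0],key=cv2.contourArea)
    (cx,cy),(a,b),an=cv2.fitEllipse(cv2.convexHull(c)); print('ell',(cx,cy),(a,b),an)
    C=plane(p,(cx,cy),zt)[0]; print('top centre',C.round(4))
    A=plane(p,arms,za)[:,:2]; v=A-C[:2]; print(np.degrees(np.arctan2(v[:,1],v[:,0])).round(2),np.linalg.norm(v,axis=1).round(4))
    return C
E
python3 - <<'E'
from lens import *
lens('w6',[(392,205),(238,203),(293,310)],(255,190,370,302))
im,d,p=load('w6')
cv2.imwrite('pics/w6c.png',cv2.resize(im[170:330,210:420],(787,600),interpolation=cv2.INTER_CUBIC)[...,::-1])
E
```

```text
ell (311.84307861328125, 256.6396484375) (73.51992797851562, 76.36800384521484) 96.1214370727539
top centre [ 0.5143 -0.2983  0.076 ]
[ 118.05 -110.17  -10.57] [0.0582 0.0566 0.0563]
```

View pics/w6c.png

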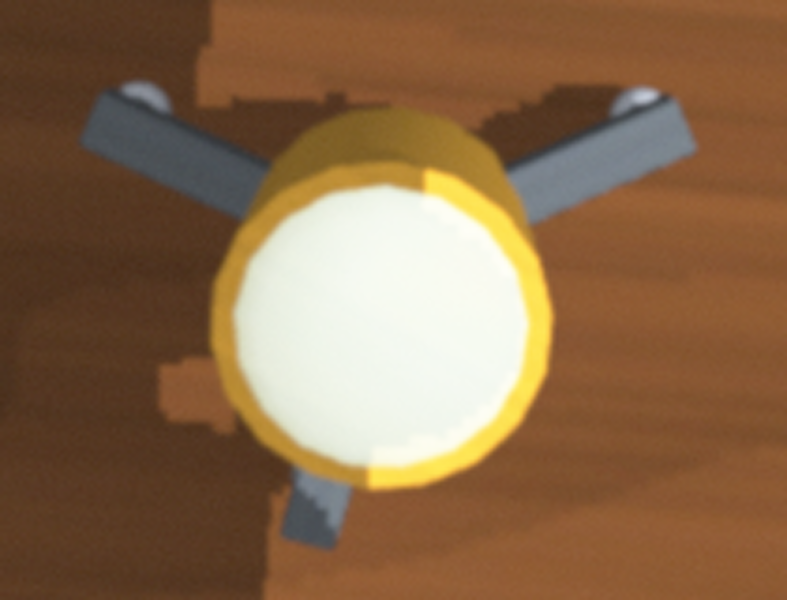

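```bash
python3 - <<'E'
from lens import *
C=lens('w6',[(391.7,202.7),(234.1,201.1),(291.9,314.5)],(255,190,370,302))
rel((.5145,-.2983,.205),yaw_y=95)
E
```

```text
ell (311.84307861328125, 256.6396484375) (73.51992797851562, 76.36800384521484) 96.1214370727539
top centre [ 0.5143 -0.2983  0.076 ]
[ 119.57 -110.24  -10.45] [0.0586 0.0595 0.0599]
t 13.1 tcp [ 0.5097 -0.292   0.3462] F [ 1.   0.5 -1.1] w 0.085
[[-0.9958 -0.0902 -0.018 ]
 [-0.0902  0.9959  0.0013]
 [ 0.0178  0.003  -0.9998]]
shift tool [-0.0067 -0.0071  0.1411] norm 0.1414
turn [ 0.17 -1.02  0.17] shift in target axes [-0.0042 -0.0067  0.1412]
```

Emit:
move_arm(
  series=[0.1,-0.5,0.1,-0.002,-0.003,0.004,0.085,0.1,-0.5,0.1,-0.002,-0.003,0.01,0.085,0,0,0,0,-0.001,0.014,0.085,0,0,0,0,0,0.014,0.085,0,0,0,0,0,0.012,0.085,0,0,0,0,0,0.006,0.085,0,0,0,0,0,0.002,0.085,0,0,0,0,0,0,0.085,0,0,0,0,0,0,0.085,0,0,0,0,0,0,0.085],
)

```text
time: 13.93
tcp_pos: [0.5167, -0.2934, 0.2826]
ee_rot: [[-0.996, -0.094, 0.008], [-0.094, 0.996, -0.002], [-0.008, -0.003, -1.0]]
force: [0.6, 0.0, 0.7]
width: 0.0846
```

```bash
python3 - <<'E'
from lens import *
rel((.5145,-.2983,.205),yaw_y=95)
im,d,p=shot('wrist','w7')
cv2.imwrite('pics/w7c.png',cv2.resize(im[150:400,160:480],(768,600),interpolation=cv2.INTER_CUBIC)[...,::-1])
E
```

```text
t 13.93 tcp [ 0.5167 -0.2934  0.2826] F [0.6 0.  0.7] w 0.0846
[[-0.9955 -0.0942  0.0078]
 [-0.0942  0.9955 -0.0018]
 [-0.0076 -0.0025 -1.    ]]
shift tool [ 0.0033 -0.0045  0.0776] norm 0.0778
turn [-0.14  0.43  0.41] shift in target axes [ 0.0026 -0.0047  0.0776]
```

View pics/w7c.png

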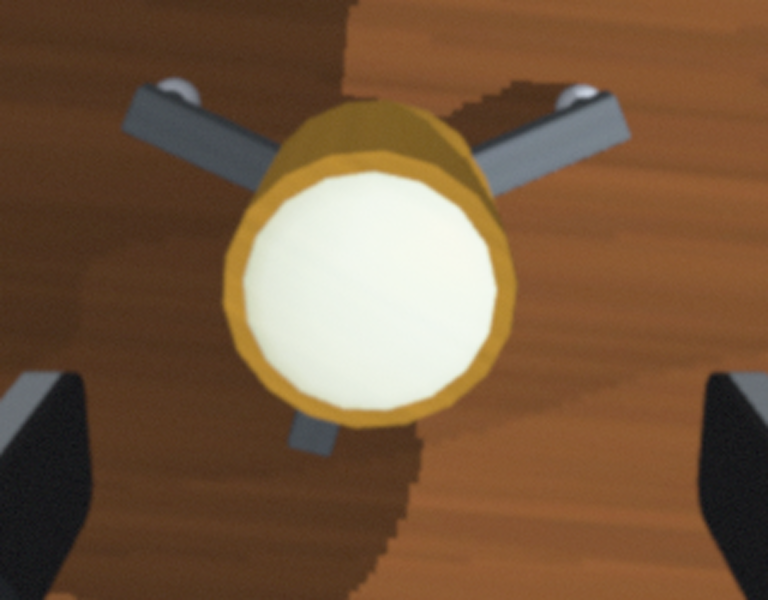

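```bash
python3 - <<'E'
from lens import *
im,d,p=load('w7')
C=plane(p,(313.45,270.1),.076)[0];print(C)
A=plane(p,[(417.6,197.4),(216.2,195.3),(288.9,337.2)],.029)[:,:2]-C[:2];print(np.degrees(np.arctan2(A[:,1],A[:,0])),np.linalg.norm(A,axis=1))
_,_,p6=load('w6'); print('tri',tri([p,p6],[(313.45,270.1),(311.85,256.65)]), tri([p,p6],[(417.6,197.4),(391.7,202.7)]))
rel((C[0],C[1],.205),yaw_y=95)
E
```

```text
[ 0.5137701  -0.29881306  0.076     ]
[ 119.17013736 -110.05836861   -9.90063276] [0.05874013 0.05779653 0.06008939]
tri [ 0.51698689 -0.29852052  0.0669915 ] [ 0.48589577 -0.24652545  0.02471116]
t 13.98 tcp [ 0.5167 -0.2935  0.2829] F [ 0.7 -0.3  0.3] w 0.0854
[[-0.9955 -0.0941  0.0082]
 [-0.0941  0.9956 -0.0019]
 [-0.008  -0.0027 -1.    ]]
shift tool [ 0.0041 -0.0048  0.0778] norm 0.0781
turn [-0.15  0.46  0.4 ] shift in target axes [ 0.0034 -0.0051  0.0779]
```

Emit:
move_arm(
  series=[-0.1,0.4,0.2,0.0033,-0.005,0,0.085,0,0,0,0,0,0.01,0.085,0,0,0,0,0,0.016,0.085,0,0,0,0,0,0.018,0.085,0,0,0,0,0,0.014,0.085,0,0,0,0,0,0.009,0.085,0,0,0,0,0,0.005,0.085,0,0,0,0,0,0.002,0.085,0,0,0,0,0,0,0.085,0,0,0,0,0,0,0.085],
)

```text
time: 14.82
tcp_pos: [0.5139, -0.3012, 0.2068]
ee_rot: [[-0.996, -0.088, 0.006], [-0.088, 0.996, -0.003], [-0.006, -0.003, -1.0]]
force: [0.7, -0.2, -1.0]
width: 0.0854
```

```bash
python3 - <<'E'
from h import *
rel((.5141,-.2986,.205),yaw_y=95)
E
```

```text
t 14.82 tcp [ 0.5139 -0.3012  0.2068] F [ 0.7 -0.2 -1. ] w 0.0854
[[-0.9961 -0.0881  0.0059]
 [-0.0881  0.9961 -0.0026]
 [-0.0057 -0.0031 -1.    ]]
shift tool [-0.0004  0.0026  0.0018] norm 0.0032
turn [-0.18  0.32  0.05] shift in target axes [-0.0004  0.0025  0.0018]
```

Emit:
move_arm(
  series=[-0.1,0.3,0,0,0.0024,0.001,0.085,0,0,0,0,0,0,0.075,0,0,0,0,0,0,0.065,0,0,0,0,0,0,0.058,0,0,0,0,0,0,0.05,0,0,0,0,0,0,0.045,0,0,0,0,0,0,0.045,0,0,0,0,0,0,0.045,0,0,0,0,0,0,0.045,0,0,0,0,0,0,0.045],
  force=45,
)

```text
time: 15.65
tcp_pos: [0.5146, -0.2988, 0.2091]
ee_rot: [[-0.996, -0.088, 0.005], [-0.088, 0.996, -0.003], [-0.005, -0.003, -1.0]]
force: [0.9, 0.3, 1.3]
width: 0.0522
```

```bash
python3 - <<'E'
from h import *
rel((.5141,-.2986,.205),yaw_y=95)
print(status.read_state()['q'])
im,d,p=shot('wrist','w8')
E
```

```text
t 15.65 tcp [ 0.5146 -0.2988  0.2091] F [0.9 0.3 1.3] w 0.0522
[[-0.9961 -0.0884  0.005 ]
 [-0.0884  0.9961 -0.003 ]
 [-0.0048 -0.0034 -1.    ]]
shift tool [0.0005 0.0002 0.0041] norm 0.0041
turn [-0.2   0.27  0.07] shift in target axes [0.0005 0.0002 0.0041]
[-10.8220602    5.16410712 -12.80533134   0.11972884 -71.71444586
 -74.14124805]
```

View pics/w8.png

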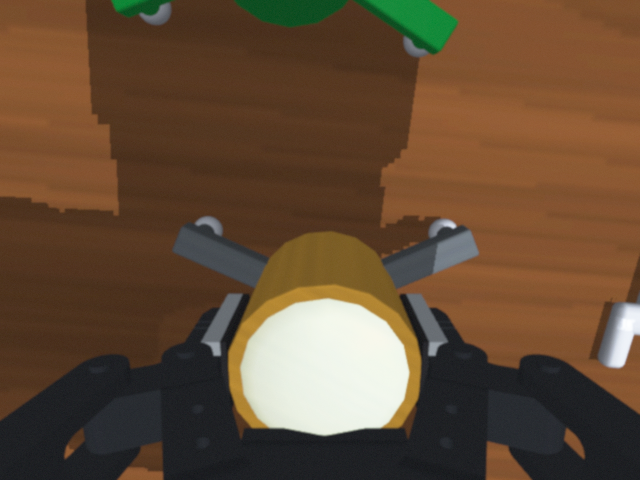

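Emit:
move_arm(
  series=[0,0,0,0,0,-0.004,0.045,0,0,0,0,0,-0.008,0.045,0,0,0,0,0,-0.012,0.045,0,0,0,0,0,-0.016,0.045,0,0,-2,0,0,-0.018,0.045,0,0,-4,0,0,-0.018,0.045,0,0,-6,0,0,-0.016,0.045,0,0,-7,0,0,-0.012,0.045,0,0,-7,0,0,-0.006,0.045,0,0,-7,0,0,-0.002,0.045],
)

```text
time: 16.53
tcp_pos: [0.5123, -0.2978, 0.3286]
ee_rot: [[-0.778, -0.628, -0.002], [-0.628, 0.778, 0.002], [0.001, 0.003, -1.0]]
force: [-0.0, 0.0, -3.9]
width: 0.0521
```

Emit:
move_arm(
  series=[0,0,-7,0,0,0,0.045,0,0,-7,0,0,0,0.045,0,0,-7,0,0,0,0.045,0,0,-7,0,0,0,0.045,0,0,-7,0,0,0,0.045,0,0,-7,0,0,0,0.045,0,0,-7,0,0,0,0.045,0,0,-7,0,0,0,0.045,0,0,-7,0,0,0,0.045,0,0,-7,0,0,0,0.045],
)

```text
time: 17.37
tcp_pos: [0.5107, -0.2973, 0.3401]
ee_rot: [[0.351, -0.936, 0.004], [-0.936, -0.351, 0.001], [0.0, -0.004, -1.0]]
force: [-0.2, -0.3, -4.1]
width: 0.052
```

```bash
python3 - <<'E'
from h import *
rel((.471,.3074,.32),yaw_y=322.5-360)
print(status.read_state()['q'])
E
```

```text
t 17.37 tcp [ 0.5107 -0.2973  0.3401] F [-0.2 -0.3 -4.1] w 0.052
[[ 3.509e-01 -9.364e-01  4.100e-03]
 [-9.364e-01 -3.509e-01  1.400e-03]
 [ 1.000e-04 -4.300e-03 -1.000e+00]]
shift tool [-0.5801 -0.1749  0.0208] norm 0.6063
turn [  -0.14   -0.27 -121.95] shift in target axes [ 0.4555 -0.3996  0.0201]
[-10.8170508    0.98013101  -3.15702539  -0.12311523 -85.64941033
  31.37155115]
```

Emit:
move_arm(
  series=[0,0,-7,0,0,0,0.045,0,0,-7,0,0,0,0.045,0,0,-7,0,0,0,0.045,0,0,-7,0,0,0,0.045,0,0,-7,0,0,0,0.045,0,0,-7,0,0,0,0.045,0,0,-7,0,0,0,0.045,0,0,-7,0,0,0,0.045,0,0,-7,0,0,0,0.045,0,0,-7,0,0,0,0.045],
)

```text
time: 18.2
tcp_pos: [0.5087, -0.2965, 0.349]
ee_rot: [[0.999, 0.038, 0.006], [0.038, -0.999, 0.003], [0.006, -0.002, -1.0]]
force: [-0.6, 0.5, -4.3]
width: 0.052
```

Emit:
move_arm(
  series=[0,0,-7,0,0,0,0.045,0,0,-7,0,0,0,0.045,0,0,-7,0,0,0,0.045,0,0,-7,0,0,0,0.045,0,0,-5,0,0,0,0.045,0,0,-4,0,0,0,0.045,0,0,-3,0,0,0,0.045,0,0,-2,0,0,0,0.045,0,0,0,0,0,0,0.045,0,0,0,0,0,0,0.045],
)

```text
time: 19.03
tcp_pos: [0.5066, -0.2957, 0.3576]
ee_rot: [[0.696, 0.718, 0.008], [0.718, -0.696, 0.004], [0.008, 0.003, -1.0]]
force: [-0.1, 0.1, -3.8]
width: 0.0519
```

```bash
python3 - <<'E'
from h import *
rel((.471,.3074,.32),yaw_y=322.5-360)
print(status.read_state()['q'])
E
```

```text
t 19.03 tcp [ 0.5066 -0.2957  0.3576] F [-0.1  0.1 -3.8] w 0.0519
[[ 0.6961  0.7179  0.0083]
 [ 0.7179 -0.6962  0.0036]
 [ 0.0084  0.0035 -1.    ]]
shift tool [ 0.4079 -0.4456  0.0395] norm 0.6053
turn [ 0.23 -0.47 -6.62] shift in target axes [ 0.4568 -0.3954  0.0376]
[-1.07934511e+01  1.12628150e-01 -2.15430014e+00 -2.91537206e-01
 -8.73016673e+01  1.46687001e+02]
```

Emit:
move_arm(
  series=[0,0,-1,0.01,-0.011,0,0.045,0,0,-1,0.018,-0.02,0.002,0.045,0,0,-1,0.024,-0.026,0.002,0.045,0,0,-1,0.025,-0.027,0.003,0.045,0,0,-1,0.025,-0.026,0.003,0.045,0,0,-1,0.026,-0.026,0.003,0.045,0,0,0,0.027,-0.025,0.003,0.045,0,0,0,0.028,-0.024,0.003,0.045,0,0,0,0.028,-0.024,0.003,0.045,0,0,0,0.028,-0.024,0.003,0.045],
)

```text
time: 19.87
tcp_pos: [0.4797, 0.0442, 0.3371]
ee_rot: [[0.634, 0.774, 0.013], [0.774, -0.634, 0.004], [0.011, 0.007, -1.0]]
force: [1.2, -0.9, -3.0]
width: 0.0521
```

```bash
python3 - <<'E'
from h import *
rel((.471,.3074,.32),yaw_y=322.5-360)
E
```

```text
t 19.87 tcp [0.4797 0.0442 0.3371] F [ 1.2 -0.9 -3. ] w 0.0521
[[ 0.6335  0.7736  0.0126]
 [ 0.7737 -0.6336  0.0038]
 [ 0.0109  0.0073 -0.9999]]
shift tool [ 0.1979 -0.1736  0.018 ] norm 0.2639
turn [ 0.43 -0.62 -1.81] shift in target axes [ 0.2035 -0.1671  0.0171]
```

Emit:
move_arm(
  series=[0,-0.1,-0.2,0.028,-0.024,0.001,0.045,0,-0.1,-0.2,0.028,-0.024,0.001,0.045,0.1,-0.1,-0.2,0.028,-0.024,0.001,0.045,0.1,-0.1,-0.2,0.028,-0.024,0.001,0.045,0.1,-0.1,-0.2,0.026,-0.022,0.001,0.045,0,0,0,0.018,-0.016,0,0.045,0,0,0,0.011,-0.009,0,0.045,0,0,0,0.005,-0.004,0,0.045,0,0,0,0.002,-0.002,0,0.045,0,0,0,0,0,0,0.045],
)

```text
time: 20.7
tcp_pos: [0.4675, 0.2904, 0.3364]
ee_rot: [[0.621, 0.783, 0.005], [0.783, -0.621, 0.004], [0.007, 0.001, -1.0]]
force: [-0.9, -0.3, -4.1]
width: 0.0521
```

```bash
python3 - <<'E'
from h import *
rel((.471,.3074,.32),yaw_y=322.5-360)
im,d,p=shot('wrist','w9')
E
```

```text
t 20.7 tcp [0.4675 0.2904 0.3364] F [-0.9 -0.3 -4.1] w 0.0521
[[ 0.6215  0.7834  0.0052]
 [ 0.7834 -0.6215  0.0043]
 [ 0.0066  0.0014 -1.    ]]
shift tool [ 0.0154 -0.0079  0.0165] norm 0.0239
turn [ 0.08 -0.38 -0.92] shift in target axes [ 0.0156 -0.0076  0.0164]
```

View pics/w9.png

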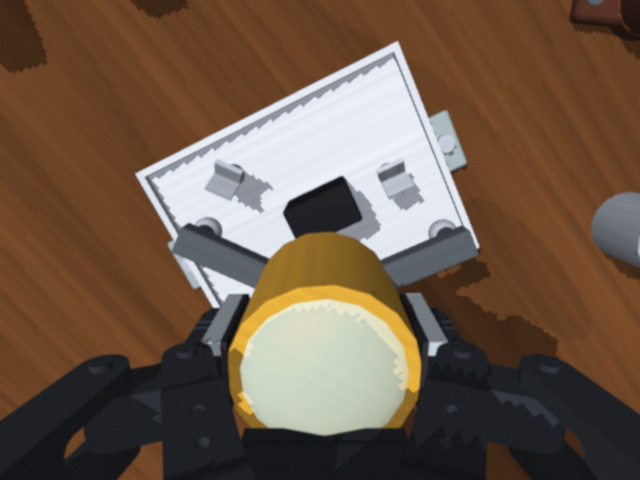

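Emit:
move_arm(
  series=[0.1,-0.3,-0.3,0.004,-0.002,0.003,0.045,0.1,-0.3,-0.3,0.005,-0.0025,0.006,0.045,0,0,-0.2,0.004,-0.002,0.007,0.045,0,0,0,0.0015,-0.001,0.006,0.045,0,0,0,0,0,0.005,0.045,0,0,0,0,0,0.003,0.045,0,0,0,0,0,0.001,0.045,0,0,0,0,0,0,0.045,0,0,0,0,0,0,0.045,0,0,0,0,0,0,0.045],
)

```text
time: 21.58
tcp_pos: [0.472, 0.303, 0.3016]
ee_rot: [[0.614, 0.789, -0.006], [0.789, -0.614, -0.004], [-0.007, -0.002, -1.0]]
force: [0.1, -0.1, -4.1]
width: 0.0521
```

```bash
python3 - <<'E'
from h import *
rel((.471,.3074,.32),yaw_y=322.5-360)
im,d,p=shot('wrist','w10')
cv2.imwrite('pics/w10c.png',cv2.resize(im[130:305,155:485],(792,420),interpolation=cv2.INTER_CUBIC)[...,::-1])
E
```

```text
t 21.58 tcp [0.472  0.303  0.3016] F [ 0.1 -0.1 -4.1] w 0.0521
[[ 0.6144  0.7889 -0.0057]
 [ 0.7889 -0.6145 -0.0038]
 [-0.0065 -0.0021 -1.    ]]
shift tool [ 0.0027 -0.0035 -0.0184] norm 0.019
turn [-0.12  0.37 -0.41] shift in target axes [ 0.0029 -0.0034 -0.0184]
```

View pics/w10c.png

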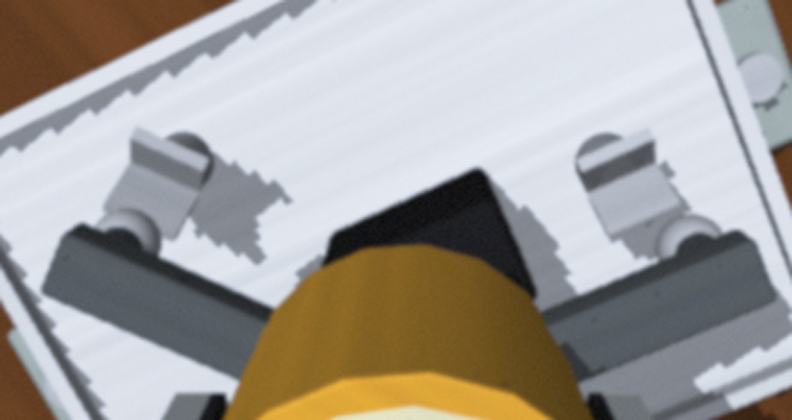

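```bash
python3 - <<'E'
from h import *
im,d,p=load('w10')
a=cv2.resize(im[175:255,170:270],(500,400),interpolation=cv2.INTER_CUBIC)
b=cv2.resize(im[175:255,385:485],(500,400),interpolation=cv2.INTER_CUBIC)
for k in (a,b):
  for i in range(0,500,50): cv2.line(k,(i,0),(i,6),(255,0,0),1)
  for i in range(0,400,50): cv2.line(k,(0,i),(6,i),(255,0,0),1)
cv2.imwrite('pics/w10z.png',np.hstack([a[:, :400],b[:,100:]])[...,::-1])
print(d[205:240:6,205:225:4].round(3))
E
```

```text
[[0.216 0.216 0.217 0.219 0.218]
 [0.213 0.214 0.215 0.215 0.217]
 [0.175 0.176 0.178 0.213 0.214]
 [0.172 0.173 0.174 0.175 0.212]
 [0.162 0.169 0.172 0.174 0.175]
 [0.156 0.159 0.159 0.162 0.177]]
```

View pics/w10z.png

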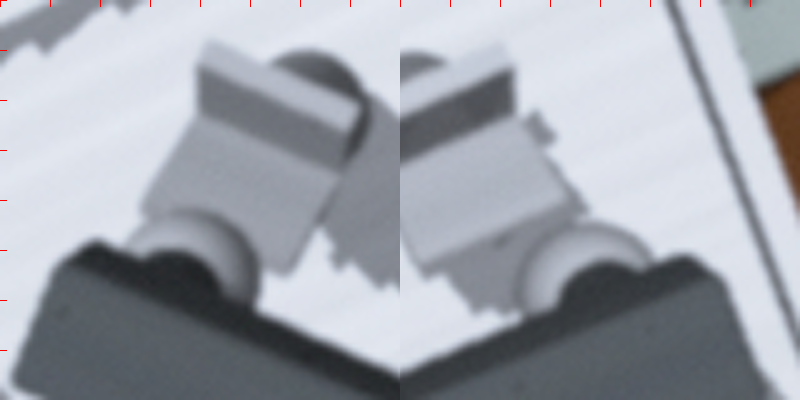

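```bash
cat > fit.py <<'E'
from h import *
def fit(A,B):  # A at angle0, B at +130, r=.054 -> centre,yaw (least squares similarity w/o scale)
    m=np.array([[.054,0],[.054*np.cos(np.radians(130)),.054*np.sin(np.radians(130))]])
    v=B-A; mv=m[1]-m[0]; yaw=np.arctan2(v[1],v[0])-np.arctan2(mv[1],mv[0]); R=np.array([[np.cos(yaw),-np.sin(yaw)],[np.sin(yaw),np.cos(yaw)]])
    c=(A+B)/2-R@m.mean(0); return c,(np.degrees(yaw)+180)%360-180,np.linalg.norm(v)
E
python3 - <<'E'
from fit import *
_,_,p=load('w10')
F=plane(p,[(442.6,233.4),(207.2,230.6)],.3016-.2031)[:,:2]; print('feet',F.round(4)); cl=fit(F[0],F[1]); print('lens',cl)
z=.0535
ra=plane(p,[(397.7,209),(427.7,197.7)],z); rb=plane(p,[(170+205/5-.4,175+118/5-.4),(170+338/5-.4,175+172/5-.4)],z)
print('len',np.linalg.norm(ra[0]-ra[1]),np.linalg.norm(rb[0]-rb[1]))
for r in(ra,rb): v=r[1]-r[0]; print(np.degrees(np.arctan2(v[1],v[0])))
A=ra.mean(0)[:2];B=rb.mean(0)[:2]; print(A,B); cp=fit(A,B); print('carrier',cp)
print('TCP',[.472,.303])
E
```

```text
feet [[0.5234 0.2897]
 [0.4468 0.3509]]
lens (array([0.47086219, 0.30247446]), np.float64(-13.626087405169017), np.float64(0.0979723768630029))
len 0.01622779201958555 0.014512781471598263
-16.60421504117086
-60.84360975833799
[0.52289612 0.29534497] [0.44610253 0.35503406]
carrier (array([0.47049409, 0.30717094]), np.float64(-12.856732658446873), np.float64(0.09726275200170875))
TCP [0.472, 0.303]
```

Emit:
move_arm(
  series=[0.07,0.1,-0.35,0.002,-0.0015,0,0.045,0,0,-0.35,0.0018,-0.0014,0.002,0.045,0,0,0,0,0,0.004,0.045,0,0,0,0,0,0.004,0.045,0,0,0,0,0,0.003,0.045,0,0,0,0,0,0.002,0.045,0,0,0,0,0,0.001,0.045,0,0,0,0,0,0,0.045,0,0,0,0,0,0,0.045,0,0,0,0,0,0,0.045],
)

```text
time: 22.47
tcp_pos: [0.4719, 0.3084, 0.2845]
ee_rot: [[0.603, 0.797, -0.005], [0.797, -0.603, -0.001], [-0.003, -0.003, -1.0]]
force: [-0.0, -1.0, -4.0]
width: 0.0523
```

```bash
python3 - <<'E'
from h import *
s=st()
im,d,p=shot('wrist','w11')
a=cv2.resize(im[175:255,170:270],(500,400),interpolation=cv2.INTER_CUBIC)
b=cv2.resize(im[175:255,385:485],(500,400),interpolation=cv2.INTER_CUBIC)
cv2.imwrite('pics/w11z.png',np.hstack([a[:, :400],b[:,100:]])[...,::-1])
# overlay expected groove bottoms/mouths for carrier pose
E
```

```text
t 22.47 tcp [0.4719 0.3084 0.2845] F [-0. -1. -4.] w 0.0523
[[ 6.035e-01  7.974e-01 -4.700e-03]
 [ 7.974e-01 -6.035e-01 -6.000e-04]
 [-3.300e-03 -3.400e-03 -1.000e+00]]
```

View pics/w11z.png

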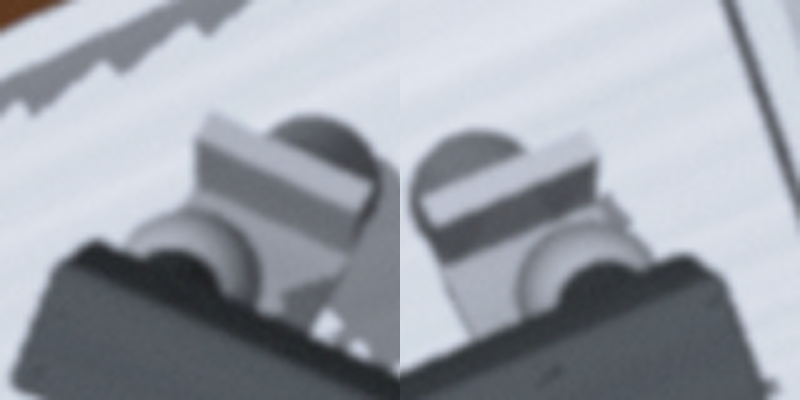

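```bash
python3 - <<'E'
from fit import *
_,_,p=load('w11')
F=plane(p,[(442.6,233.4),(207.2,230.6)],.2845-.2031)[:,:2]; cl=fit(F[0],F[1]); print('lens',cl)
P=plane(p,[(428.6,221.8),(224.2,219)],.0535)[:,:2]; cp=fit(*P); print('carrier',cp)
d=cp[0]-cl[0]; s=status.read_state(); print(d,'tool',s['ee_rot'][:2,:2].T@d)
E
```

```text
lens (array([0.47095618, 0.30851688]), np.float64(-12.816701881220695), np.float64(0.09800779324640756))
carrier (array([0.47060325, 0.3070166 ]), np.float64(-12.923931131501291), np.float64(0.09814672473361503))
[-0.00035293 -0.00150028] tool [-0.00140926  0.00062399]
```

Emit:
move_arm(
  series=[0,0,0.1,-0.0012,0.0006,0,0.045,0,0,0,0,0,0.002,0.045,0,0,0,0,0,0.002,0.045,0,0,0,0,0,0.002,0.045,0,0,0,0,0,0.002,0.045,0,0,0,0,0,0.001,0.045,0,0,0,0,0,0.001,0.045,0,0,0,0,0,0,0.045,0,0,0,0,0,0,0.045,0,0,0,0,0,0,0.045],
)

```text
time: 23.35
tcp_pos: [0.4717, 0.3069, 0.2738]
ee_rot: [[0.605, 0.796, -0.004], [0.796, -0.605, -0.0], [-0.003, -0.003, -1.0]]
force: [1.0, 0.8, -3.8]
width: 0.052
```

```bash
python3 - <<'E'
from h import *
s=st()
im,d,p=shot('wrist','w12')
a=cv2.resize(im[175:255,170:270],(500,400),interpolation=cv2.INTER_CUBIC)
b=cv2.resize(im[175:255,385:485],(500,400),interpolation=cv2.INTER_CUBIC)
cv2.imwrite('pics/w12z.png',np.hstack([a[:, :400],b[:,100:]])[...,::-1])
E
```

```text
t 23.35 tcp [0.4717 0.3069 0.2738] F [ 1.   0.8 -3.8] w 0.052
[[ 6.051e-01  7.961e-01 -4.200e-03]
 [ 7.961e-01 -6.051e-01 -1.000e-04]
 [-2.700e-03 -3.300e-03 -1.000e+00]]
```

View pics/w12z.png

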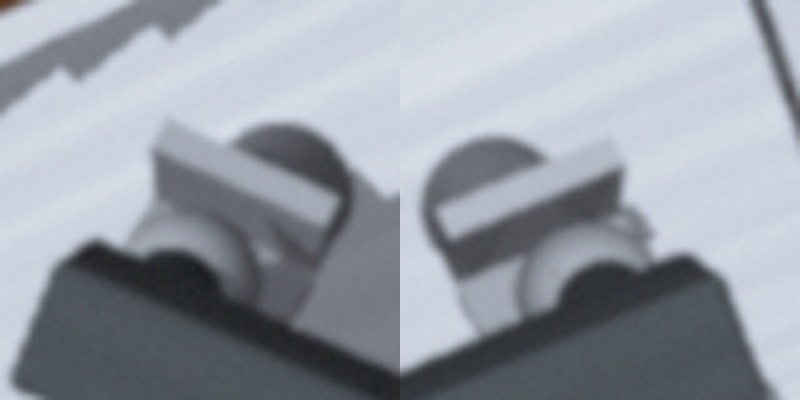

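Emit:
move_arm(
  series=[0,0,0,0,0,0.001,0.045,0,0,0,0,0,0.001,0.045,0,0,0,0,0,0.001,0.045,0,0,0,0,0,0.001,0.045,0,0,0,0,0,0.0005,0.045,0,0,0,0,0,0,0.045,0,0,0,0,0,0,0.045,0,0,0,0,0,0,0.045,0,0,0,0,0,0,0.045,0,0,0,0,0,0,0.045],
)

```text
time: 24.23
tcp_pos: [0.4717, 0.307, 0.2691]
ee_rot: [[0.605, 0.796, -0.004], [0.796, -0.605, 0.0], [-0.002, -0.003, -1.0]]
force: [0.9, -0.6, -3.8]
width: 0.052
```

```bash
python3 - <<'E'
from h import *
s=st()
im,d,p=shot('wrist','w13')
a=cv2.resize(im[175:255,170:270],(500,400),interpolation=cv2.INTER_CUBIC)
b=cv2.resize(im[175:255,385:485],(500,400),interpolation=cv2.INTER_CUBIC)
cv2.imwrite('pics/w13z.png',np.hstack([a[:, :400],b[:,100:]])[...,::-1])
E
```

```text
t 24.23 tcp [0.4717 0.307  0.2691] F [ 0.9 -0.6 -3.8] w 0.052
[[ 6.051e-01  7.961e-01 -3.800e-03]
 [ 7.961e-01 -6.051e-01  2.000e-04]
 [-2.200e-03 -3.200e-03 -1.000e+00]]
```

View pics/w13z.png

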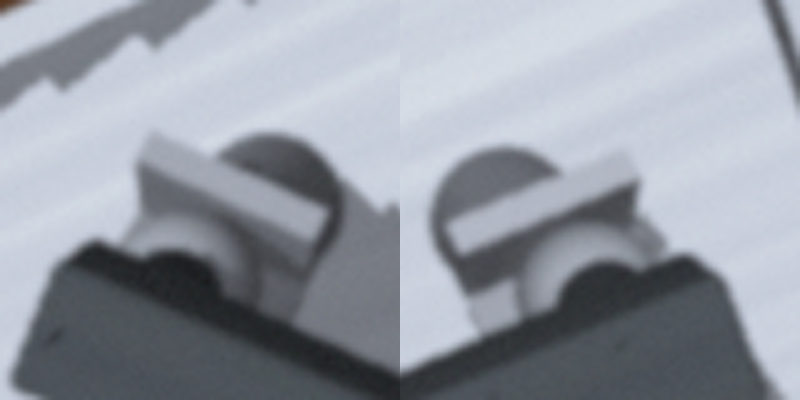

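Emit:
move_arm(
  series=[0,0,0,0,0,0.0005,0.045,0,0,0,0,0,0.0005,0.045,0,0,0,0,0,0.0005,0.045,0,0,0,0,0,0.0003,0.045,0,0,0,0,0,0,0.045,0,0,0,0,0,0,0.045,0,0,0,0,0,0,0.045,0,0,0,0,0,0,0.045,0,0,0,0,0,0,0.045,0,0,0,0,0,0,0.045],
)

```text
time: 25.12
tcp_pos: [0.4717, 0.307, 0.2677]
ee_rot: [[0.605, 0.796, -0.003], [0.796, -0.605, 0.001], [-0.002, -0.003, -1.0]]
force: [-1.2, -0.1, -2.9]
width: 0.0525
```

Emit:
move_arm(
  series=[0,0,0,0,0,0.0004,0.045,0,0,0,0,0,0.0004,0.045,0,0,0,0,0,0.0003,0.045,0,0,0,0,0,0,0.045,0,0,0,0,0,0,0.045,0,0,0,0,0,0,0.045,0,0,0,0,0,0,0.045,0,0,0,0,0,0,0.045,0,0,0,0,0,0,0.045,0,0,0,0,0,0,0.045],
)

```text
time: 25.95
tcp_pos: [0.4717, 0.307, 0.2675]
ee_rot: [[0.605, 0.796, -0.003], [0.796, -0.605, 0.001], [-0.001, -0.003, -1.0]]
force: [-2.1, -0.7, -1.9]
width: 0.0522
```

Emit:
move_arm(
  series=[0,0,0,0,0,0.0005,0.045,0,0,0,0,0,0.0005,0.045,0,0,0,0,0,0.0005,0.045,0,0,0,0,0,0.0005,0.045,0,0,0,0,0,0.0005,0.045,0,0,0,0,0,0.0003,0.045,0,0,0,0,0,0,0.045,0,0,0,0,0,0,0.045,0,0,0,0,0,0,0.045,0,0,0,0,0,0,0.045],
)

```text
time: 26.78
tcp_pos: [0.4715, 0.307, 0.2674]
ee_rot: [[0.605, 0.796, -0.001], [0.796, -0.605, 0.002], [0.0, -0.002, -1.0]]
force: [-3.3, -1.8, 2.1]
width: 0.0521
```

```bash
python3 - <<'E'
from h import *
s=st()
im,d,p=shot('wrist','w14')
a=cv2.resize(im[175:255,170:270],(500,400),interpolation=cv2.INTER_CUBIC)
b=cv2.resize(im[175:255,385:485],(500,400),interpolation=cv2.INTER_CUBIC)
cv2.imwrite('pics/w14z.png',np.hstack([a[:, :400],b[:,100:]])[...,::-1])
t,_,_=shot('top','t14'); s,_,_=shot('scene','s14')
cv2.imwrite('pics/s14c.png',cv2.resize(s[180:320,385:525],(600,600),interpolation=cv2.INTER_CUBIC)[...,::-1])
E
```

```text
t 26.78 tcp [0.4715 0.307  0.2674] F [-3.3 -1.8  2.1] w 0.0521
[[ 6.049e-01  7.963e-01 -1.500e-03]
 [ 7.963e-01 -6.049e-01  1.500e-03]
 [ 3.000e-04 -2.100e-03 -1.000e+00]]
```

View pics/w14z.png

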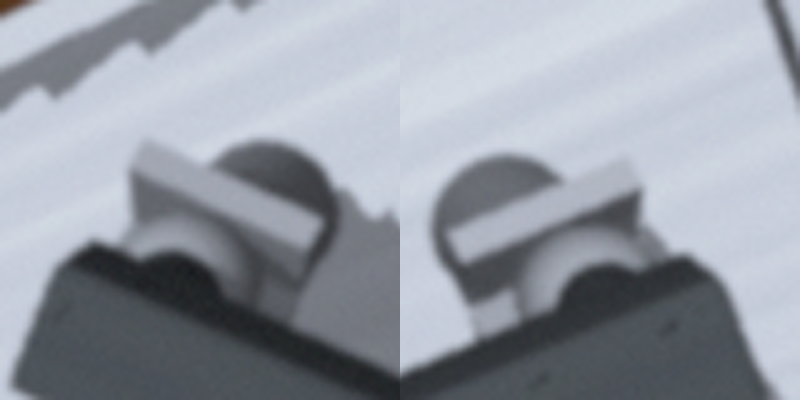

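View pics/s14c.png

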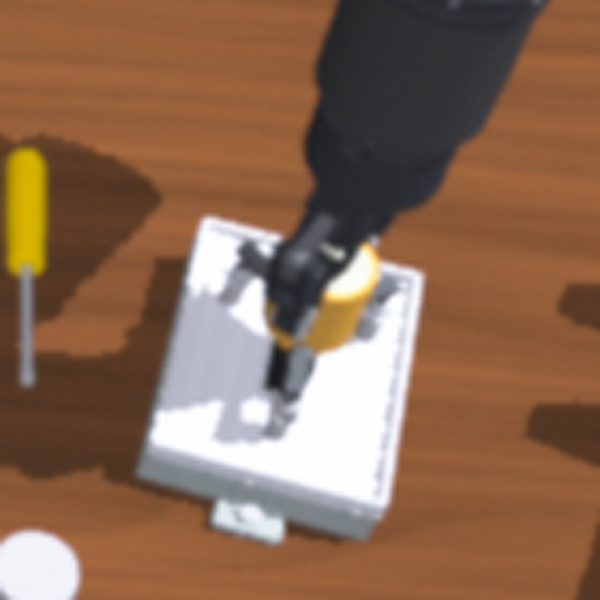

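Emit:
move_arm(
  series=[0,0,0,0,0,0,0.07,0,0,0,0,0,0,0.085,0,0,0,0,0,0,0.085,0,0,0,0,0,0,0.085,0,0,0,0,0,0,0.085,0,0,0,0,0,0,0.085,0,0,0,0,0,0,0.085,0,0,0,0,0,0,0.085,0,0,0,0,0,0,0.085,0,0,0,0,0,0,0.085],
)

```text
time: 27.77
tcp_pos: [0.4728, 0.3076, 0.2674]
ee_rot: [[0.605, 0.797, 0.003], [0.797, -0.605, 0.004], [0.005, -0.0, -1.0]]
force: [0.4, -0.1, 0.3]
width: 0.0852
```

```bash
python3 - <<'E'
from h import *
s=st()
im,d,p=shot('wrist','w15')
E
```

```text
t 27.77 tcp [0.4728 0.3076 0.2674] F [ 0.4 -0.1  0.3] w 0.0852
[[ 6.046e-01  7.965e-01  3.100e-03]
 [ 7.965e-01 -6.046e-01  4.300e-03]
 [ 5.300e-03 -1.000e-04 -1.000e+00]]
```

View pics/w15.png

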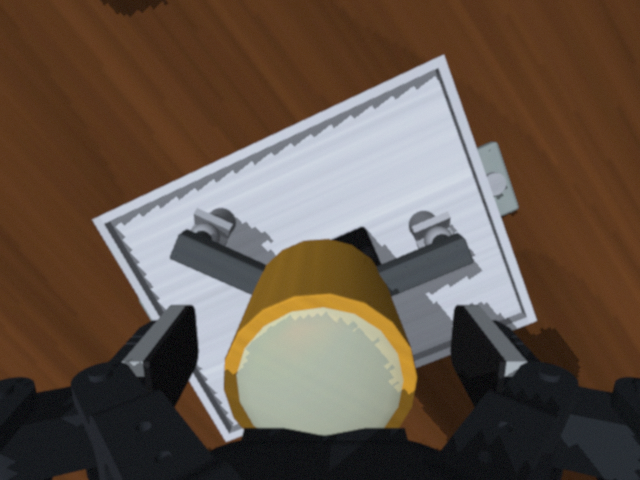

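Fingers are open and the lens is standing. Straight up, then check.

Emit:
move_arm(
  series=[0,0,0,0,0,-0.004,0.085,0,0,0,0,0,-0.008,0.085,0,0,0,0,0,-0.012,0.085,0,0,0,0,0,-0.016,0.085,0,0,0,0,0,-0.02,0.085,0,0,0,0,0,-0.02,0.085,0,0,0,0,0,-0.012,0.085,0,0,0,0,0,-0.005,0.085,0,0,0,0,0,0,0.085,0,0,0,0,0,0,0.085],
)

```text
time: 28.65
tcp_pos: [0.4723, 0.3064, 0.3772]
ee_rot: [[0.605, 0.796, 0.007], [0.796, -0.605, 0.007], [0.01, 0.001, -1.0]]
force: [0.1, -0.6, -1.4]
width: 0.0852
```

```bash
python3 - <<'E'
from h import *
s=st()
im,d,p=shot('wrist','w16')
t,_,_=shot('top','t16'); s,_,_=shot('scene','s16')
cv2.imwrite('pics/s16c.png',np.hstack([cv2.resize(s[200:310,395:505],(400,400),interpolation=cv2.INTER_CUBIC),cv2.resize(t[190:310,130:250],(400,400),interpolation=cv2.INTER_CUBIC)])[...,::-1])
def dep(uv):
    o,r=ray(p,uv); v=uv[1];u=uv[0]; return (o+r[0]*np.median(d[v-1:v+2,u-1:u+2])).round(4)
E
```

```text
t 28.65 tcp [0.4723 0.3064 0.3772] F [ 0.1 -0.6 -1.4] w 0.0852
[[ 0.6046  0.7965  0.0074]
 [ 0.7965 -0.6046  0.0074]
 [ 0.0104  0.0014 -0.9999]]
```

View pics/w16.png

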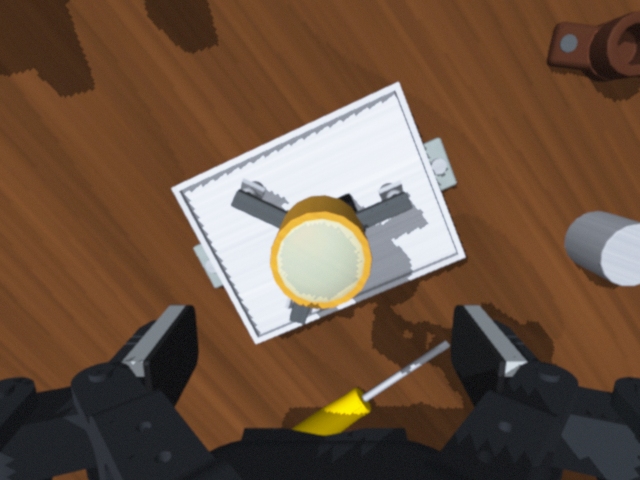

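View pics/s16c.png

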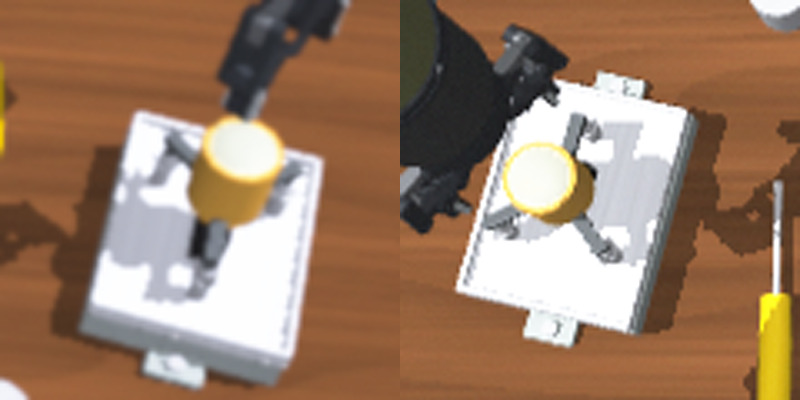

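View pics/s16.png

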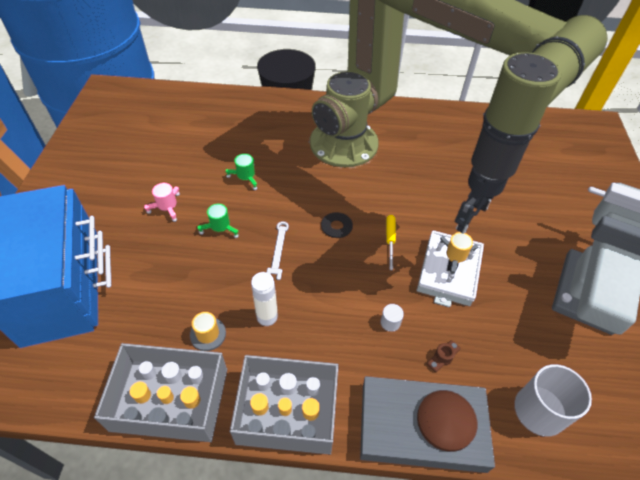

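```bash
python3 - <<'E'
from fit import *
im,d,p=load('w16')
def dep(uv):
    o,r=ray(p,uv); u,v=uv; return (o+r[0]*np.median(d[v-1:v+2,u-1:u+2])).round(4)
print('arms z', [dep(u) for u in [(243,203),(402,207),(299,314)]])
print('ring',[dep(u) for u in [(275,258),(367,258),(320,303),(322,216)]])
print('rim',[dep(u) for u in [(398,87),(460,256),(258,339),(178,190)]])
print('plate',[dep(u) for u in [(330,140),(440,240),(230,260)]])
r=np.array([dep(u) for u in [(275,258),(367,258),(320,303),(322,216)]])
C=plane(p,(320.8,259),.134)[0]; print('lens top centre',C)
# arm tips centre -> yaw
A=plane(p,[(404,205),(237,198),(298,321)],.087)[:,:2]-C[:2]; print(np.degrees(np.arctan2(A[:,1],A[:,0])),np.linalg.norm(A,axis=1))
E
python3 - <<'E'
import cv2,numpy as np
i=cv2.imread('pics/w16.png');cv2.imwrite('pics/w16c.png',cv2.resize(i[160:340,215:455],(800,600),interpolation=cv2.INTER_CUBIC))
E
```

```text
arms z [array([0.4463, 0.3543, 0.0871]), array([0.5228, 0.2929, 0.0868]), array([0.4278, 0.2749, 0.0864])]
ring [array([0.4527, 0.3228, 0.1335]), array([0.4911, 0.2938, 0.134 ]), array([0.4562, 0.2886, 0.134 ]), array([0.4859, 0.3257, 0.1336])]
rim [array([0.5694, 0.3506, 0.0399]), array([0.5381, 0.2237, 0.0399]), array([0.3738, 0.2628, 0.0403]), array([0.4031, 0.3889, 0.0403])]
plate [array([0.5114, 0.3504, 0.0344]), array([0.5333, 0.241 , 0.0342]), array([0.3963, 0.3253, 0.0341])]
lens top centre [0.47156374 0.30796919 0.134     ]
[ -15.60908056  117.28602713 -142.362809  ] [0.05492897 0.05728948 0.05961042]
```

View pics/w16c.png

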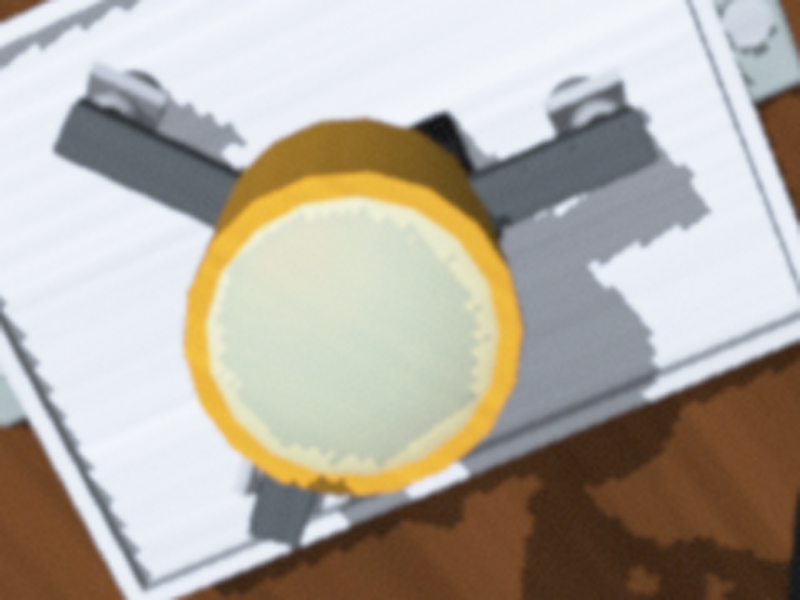

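```bash
python3 -c "
from plant import order
print(order.hand_in())"
```

```text
the job is handed in; nothing more can be done
None
```

The carrier is stacked on the base tray and the three-footed brass lens is seated on its three vee pads. I let go of both and handed the job in at about 29 s of the 72 s.

**Carrier:** In the last picture all four rim corners read 39.9–40.3 mm and the plate 34 mm, which match fully home (40 and 34 mm). It lies parallel to the base.

**Lens:** The tops of the three arms read 86.4–87.1 mm (87 expected). The barrel rim reads 133.5–134.0 mm all round (134 expected), so it stands upright and level. Two feet can be seen in their vees. The third (`foot_c`) is hidden behind the barrel and is judged only by its arm height and the level rim.

**Other things on the bench:** They look unmoved in the scene view, and the fingers were clear of the work at hand-in.

**Checks that disagreed:**
- The overview cameras and the wrist camera differed by 1–2 mm on the base position, so I corrected from the wrist view.
- Triangulating between two wrist views put heights 2–9 mm low because the views were so close together. I relied on the depth readings instead.
- My last hand-picked arm-tip angles (−16° and 117° against about −13° and 117° expected, and −142° against −143°) were rough. I relied on the feet-in-vee view and the heights there.
- The tool rose about 5 mm when the carrier was released. The rim heights afterwards showed the carrier still home.

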